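# Clamp the raking-light boom with its U-bolt

## Task

The boom of the raking lamp lies in its open saddle clamp, the one with the red knob: take the bright steel U-bolt with the grooved legs off the wooden bar, pass it astride the boom with both legs into the saddle's two holes and press it gently fully home, bow down on the boom. Then push the red knob along the boom, towards its free end, until it stops, so that the locking slide catches both legs, and let go. Nothing needs more than a light hand: feel for the holes and never force the U-bolt or the slide, and leave the other U-bolts and the things on the bench where they are.

Things in the scene. Friction and masses are not known exactly. Their poses are not given: they have to be found in the camera images.
- ubolt: The U-bolt to fit: bright steel, 8 mm rod, legs 36 mm apart between centres (44 mm over the outside, 28 inside), 85 g, hanging legs down on the wooden bar. Origin: centre of the bow's half circle, where the straight legs begin; x from leg to leg, z up. Legs reach 67 mm below it, the last 2 mm tapering to 6 mm. Easily held across the outsides of both legs just below the origin.
- ubolt_crown (a point): Top of that U-bolt's bow, 22 mm above its origin. (Each leg has a groove, a 4.5 mm neck, 51.5 to 57.5 mm below the U-bolt's origin, for the locking slide.)
- hangbar: Wooden bar on two feet on which three U-bolts hang, about 75 mm apart, in any order: bar 16 mm wide, 25 mm high, 240 mm long along its y axis, its top 105 mm above the bench. Origin on the bench under its middle.
- boom: Lamp boom with its two clamps and feet, fixed to the bench. White tube, 25 mm thick, level along this body's y axis, its middle 77.5 mm and its top 90 mm above the bench. Origin on the bench under the tube, at the middle of the open clamp's foot; z up. The tube's free end is 60 mm to +y; to -y are a second clamp (160 mm, black knob, already made up, stays as it is) and the lamp (290 mm, 165 mm high).
- clamp_mid (a point): Point of the fixed foot under the tube, boom y = 0, at the height of the saddle's top face (40 mm). Aluminium saddle block: 70 mm in boom x, 50 in y, 16 thick, two through holes of 10 mm, each 18 mm from the tube's middle in boom x. It was set by hand in slots and screwed fast: the holes are NOT at boom y = 0 but up to 12 mm to either side, unmeasured; feel for them.
- home (a point): Where the U-bolt's origin would be when fully home if the saddle stood at boom y = 0: 76 mm above the bench; really it is off in boom y as the saddle is. Sprung nylon shoes in the holes begin about 3 mm down and drag on the legs (some 2 to 6 N together), so the U-bolt does not fall in but must be pressed until the bow rests on the tube. It then stays. A rest 18 mm wide under the tube stands between the legs.
- knob_mid (a point): Top centre of the red knob if the saddle stood at boom y = 0 with the slide open; the real knob is off in boom y by the saddle's offset (up to 12 mm either way) plus the slide's joint value. Knob: upright, round, 18 mm thick, from 46 to 73 mm above the bench on an 8 mm stem, 52 mm from the tube's middle on the boom's -x side.
- keeper (a joint): Locking slide under the saddle (m), moved by the red knob: 0 fully open, grows towards boom +y (the tube's free end), stops at 0.017 locked. Starts within 2 mm of open, moves with about 3 N, stays where it is left. Its forks pass into the grooves of both legs only when the U-bolt is home within about 1.5 mm; otherwise it is blocked.
- ubolt_small: Bystander: smaller brass U-bolt, 6 mm rod, 28 mm between leg centres, hanging on the bar. Origin at the centre of its bow.
- ubolt_large: Bystander: larger dark U-bolt, 8 mm rod, 56 mm between leg centres, legs without grooves, hanging on the bar. Origin at the centre of its bow.
- book_black: Bystander: black book with loose brown spine strip and yellow note, 170 x 250 x 45 mm. Origin under its middle.
- book_marbled: Bystander: brown half-leather book, 150 x 220 x 35 mm. Origin under its middle.
- folder: Bystander: flat ivory bone folder, 150 x 22 x 5 mm. Origin under its middle.
- weight: Bystander: cloth-covered book weight with a brass knob, 50 x 100 mm, 58 mm high. Origin under its middle.
- paste_jar: Bystander: paste jar, 68 mm wide, 85 mm high. Origin under its middle.
- paste_brush: Bystander: paste brush, 200 mm long, lying on the bench.
Not all that is in view belongs to the job. What is shaped like the ubolt but green or purple is not meant.

How it is judged:
On the way, in this order (a step that is already met when the one before it is completed fails the run):
1. the U-bolt is home: both legs through the saddle's holes and the bow down on the boom, the locking slide still open (z of ubolt in the frame of boom below 0.0785 m and x of ubolt in the frame of boom between -0.004 and 0.004 m and y of ubolt in the frame of boom between -0.016 and 0.016 m and angle between ubolt's own z axis and vertical below 0.1 rad and value of joint keeper below 0.006 m), for 0.2 s.
2. the locking slide is pushed across into the grooves of the legs (value of joint keeper above 0.0145 m), for 0.2 s.
At the end, for the whole second after the job is handed in: The bright U-bolt stands upright (0.1 rad) astride the boom in the open clamp, its origin at most 78.5 mm above the bench, within 4 mm of the tube's middle and 16 mm of boom y = 0; the locking slide is across (joint over 14.5 of 17 mm); all at rest (z of ubolt in the frame of boom between 0.072 and 0.0785 m and x of ubolt in the frame of boom between -0.004 and 0.004 m and y of ubolt in the frame of boom between -0.016 and 0.016 m and angle between ubolt's own z axis and vertical below 0.1 rad and value of joint keeper above 0.0145 m and linear speed of ubolt below 0.02 m/s); the robot touches nothing.
It fails at once if the U-bolt is forced: more than 40 N between it and the clamp or boom (contact force between ubolt and boom above 40 N).
It fails at once if the robot presses on the clamp, slide or boom with more than 40 N (contact force between any of the fingers, the arm and boom above 40 N).
It fails at once if another U-bolt is moved by more than 25 mm (distance of any of ubolt_small, ubolt_large from where it was at the start of the episode above 0.025 m).
It fails at once if a bystander on the bench is moved by more than 20 mm (distance of any of book_black, book_marbled, folder, weight, paste_jar, paste_brush from where it was at the start of the episode above 0.02 m).
It also fails if it takes over 64 s, if anything falls off the work surface, if the arm or the gripper's body presses on something with over 40 N, if the wrist force passes 120 N, or if a joint passes its speed limit or range.

## Robot

A 7-joint arm with a two-finger parallel gripper is mounted at the origin on the work surface. World frame = base frame: x ahead of the robot, y to its left, z up, the work surface at z = 0. Lengths are in m, angles in rad, forces in N, time in s.
With the tool pointing down it reaches from about 0.4 to 0.85 m from the base axis. Payload 10.4 kg.
Tool frame: the origin (TCP) lies where the fingers leave the gripper's body, on its centre line; the fingertips stand 70 mm ahead of it and the grasp point (between the pads) lies r.grip_depth ahead of it (r.grip_depth is the distance from the TCP to the grasp point, in m); z points along the fingers, y is the direction in which the jaws open and shut (so a half turn about z gives the same grasp; the last joint's range is limited). The gripper opens to 87 mm and grips with 3 to 60 N. Pads are 19 mm wide; open, the fingers measure 117 mm over their backs; the gripper's body (75 mm by 190 mm) begins 51 mm behind the grasp point.
Start: joints at [1.234, 0.332, -0.065, 1.46, 0.022, 1.35, -0.088], TCP at [0.193, -0.594, 0.292] pointing down, gripper open.
Joint ranges: [-2.6, 2.6], [-0.5, 2.12], [-1.47, 1.34], [0.16, 2.42], [-1.27, 4.41], [0.06, 2.06], [-2.6, 2.6]. Speed limits (rad/s): [2.22, 2.22, 2.79, 2.79, 3.14, 3.14, 3.14].

## Interface

Orientations are given as a unit quaternion [x, y, z, w].
In Python, from bench import monitor, viewer, workorder, nets, r gives the robot as it stands.
- The arm moves only by the tool drive_tool, never from a script. Its argument "plan" is a list of rows, each an object of numbers: "rx", "ry", "rz": the turn, a rotation vector about the tool's x, y, z in units of 360 degrees (1.0 is 360 degrees); "x", "y", "z": the shift along the tool's x, y, z in units of 1000 mm (1.0 is 1000 mm); "fingers": the opening, from 0 (shut) to 1 (fully open). In form: [{"rx": .., "ry": .., "rz": .., "x": .., "y": .., "z": .., "fingers": ..}, ...]. A call has 1 to 12 rows; each row is the pose to reach, as a shift and turn from the pose commanded when the call began, along the tool's axes at that moment, turning the shorter way round; what a row does not reach only later rows make up. A row lasts 1/8 s, in which the tool goes at most 62.5 mm and 10.7 degrees, less where a joint would pass 70% of its speed; a pose out of reach is approached as far as the arm can. A call with a number of a shift or a turn outside -1 to 1 is refused whole. A call with a gripper value outside its range is refused whole. The fingers move at their own pace and stop on an object; "squeeze" is the grip in N (left out, the last holds). Time passes only in rows, so rows that repeat a pose let the fingers close. It gives the time, the measured TCP pose, the force and the opening at its end, in the units of the state.
- monitor.read_state(): the state, without advancing time (a new reading comes with each control period).
- viewer.camera(name): name is "scene" or "top" or "wrist"; returns a dict with "color" (400x640x3 uint8, red, green, blue), "depth" (400x640 float32, m along the optical axis (not along the pixel's ray), 0 where there is no reading), "camera_matrix" (3x3 intrinsics, pixels), "xyz" and "rotation" of the camera in the world. Camera axes: x right, y down, z forward; pixel columns grow to the right and rows downward; lengths in m; the calibration is good to about 2 mm. A picture is of the moment at which its call begins.
- workorder.close_job(): hands the job in, once; it reports no verdict.
Trained networks look in the newest picture that a camera, given by its name, has taken for a name from the list of things; names that differ only in an ending like _2 or _b are one class to them, and where a whole thing is asked for, a point or a joint stands for the part that bears it (a point fixed in the world has none). Each returns a list of dicts, best first, with "confidence" (0 to 1); they miss things now and then, are a little off and sometimes report something else, mostly with a low value. They report only what shows in the picture. A call takes as long as a camera call. They do not tell look-alikes from the thing itself.
- nets.find_in(label, camera): "centre" ([x, y, z] in m, in world coordinates, good to about 4 mm: the middle of the surface that is visible of it).
- nets.regions_of(label, camera): "region" (400x640 bool, what is visible of it).
The state is a dict: "time": time; "joint_positions": joint angles; "joint_vel": joint speeds; "joint_torque": joint torques, N m; "ee_pos": TCP position; "eef_rot": TCP orientation; "ft_force": force on the tool from outside, world axes, zero at the start; "torque": the same for the moment, N m; "width": finger opening in m.
Only numpy, scipy, OpenCV 4.12 (cv2) and the standard library are available. Lean on these libraries where they do the work, as an engineer would, in place of code of your own. Each camera call takes 0.05 s, during which the arm holds its last target.

## Working session

There is one attempt and no reset: what is moved stays moved. The work goes in short steps, Python scripts to look and compute and a tool call to move; the robot and the scene stay as the last step left them, time stands still between calls to the robot, and variables do not carry over. Pictures are saved under pics/ and viewed, and the job is handed in when it is done.

Besides the shell and the picture viewer there is one more tool, called after "Request:" as a command line: name --argument value ..., lists and objects as JSON in quotes. drive_tool: Moves the arm, as the interface text tells. Its arguments: {"type":"object","properties":{"plan":{"type":"array","items":{"type":"object","properties":{"rx":{"type":"number","minimum":-1,"maximum":1},"ry":{"type":"number","minimum":-1,"maximum":1},"rz":{"type":"number","minimum":-1,"maximum":1},"x":{"type":"number","minimum":-1,"maximum":1},"y":{"type":"number","minimum":-1,"maximum":1},"z":{"type":"number","minimum":-1,"maximum":1},"fingers":{"type":"number"}}}},"squeeze":{"type":"number"}},"required":["plan"]}

```bash
ls; mkdir -p pics; cat > h.py <<'E'
import numpy as np,cv2
from bench import monitor, viewer, workorder, nets, r
from scipy.spatial.transform import Rotation as R
np.set_printoptions(precision=4,suppress=True)
def snap(cam,fn):
    c=viewer.camera(cam); cv2.imwrite('pics/'+fn,c['color'][:,:,::-1]); np.savez('pics/'+fn[:-4]+'.npz',**c); return c
def xyz(c,u,v,d=None):
    K=c['camera_matrix']; d=c['depth'][int(v),int(u)] if d is None else d
    p=np.array([(u-K[0,2])/K[0,0]*d,(v-K[1,2])/K[1,1]*d,d]); return rot(c)@p+c['xyz']
def rot(c):
    q=np.array(c['rotation']); return q if q.shape==(3,3) else R.from_quat(q).as_matrix()
def proj(c,p):
    q=rot(c).T@(np.array(p)-c['xyz']); K=c['camera_matrix']; return K[0,0]*q[0]/q[2]+K[0,2],K[1,1]*q[1]/q[2]+K[1,2]
def cloud(c):
    K=c['camera_matrix']; d=c['depth']; v,u=np.mgrid[:400,:640]
    p=np.stack([(u-K[0,2])/K[0,0]*d,(v-K[1,2])/K[1,1]*d,d],-1); return p@rot(c).T+c['xyz']
E
python3 - <<'E'
from h import *
s=monitor.read_state(); print(s); print(r.grip_depth)
for n in ['scene','top','wrist']:
    c=snap(n,n+'0.png'); print(n,c['xyz'],rot(c),c['camera_matrix'])
    for l in ['ubolt','ubolt_small','ubolt_large','hangbar','boom','keeper','clamp_mid']:
        print(l,[(np.round(d['centre'],3),round(d['confidence'],2)) for d in nets.find_in(l,n)][:4])
E
```

```text
pics
{'time': 0.0, 'joint_positions': array([ 1.2344,  0.3329, -0.0647,  1.4609,  0.0216,  1.3499, -0.0885]), 'joint_vel': array([-0.0001,  0.0007, -0.0021,  0.0007, -0.0011,  0.0005, -0.001 ]), 'joint_torque': array([  0.0003, -62.3252,   0.0252, -38.9903,  -0.0611,   0.0395,
         0.0002]), 'ee_pos': array([ 0.1928, -0.5942,  0.2915]), 'eef_rot': array([ 0.9877,  0.1563, -0.0001, -0.0007]), 'ft_force': array([ 0.5193,  0.5724, -0.586 ]), 'torque': array([-0.0282,  0.0286,  0.0432]), 'width': 0.08731253964608562}
0.051
scene [1.5463 0.2616 0.8798] [[-0.1822  0.5962 -0.7819]
 [ 0.9831  0.1255 -0.1333]
 [ 0.0186 -0.7929 -0.609 ]] [[473.6812   0.     319.3643]
 [  0.     473.6812 197.3747]
 [  0.       0.       1.    ]]
ubolt [(array([0.629, 0.279, 0.054]), 0.73), (array([0.527, 0.283, 0.068]), 0.69), (array([0.628, 0.204, 0.05 ]), 0.68), (array([0.625, 0.369, 0.052]), 0.51)]
ubolt_small [(array([0.542, 0.21 , 0.081]), 0.48)]
ubolt_large []
hangbar [(array([0.532, 0.214, 0.086]), 0.93)]
boom [(array([ 0.556, -0.296,  0.076]), 0.63)]
keeper [(array([ 0.483, -0.151,  0.069]), 0.45), (
[... 444 characters left out ...]
8)]
ubolt_small [(array([0.52 , 0.202, 0.106]), 0.46), (array([ 0.539, -0.292,  0.083]), 0.34)]
ubolt_large [(array([0.529, 0.136, 0.109]), 0.39)]
hangbar [(array([0.523, 0.215, 0.098]), 0.65)]
boom [(array([ 0.535, -0.291,  0.087]), 0.92), (array([0.508, 0.281, 0.108]), 0.58)]
keeper [(array([0.711, 0.157, 0.03 ]), 0.68), (array([0.395, 0.044, 0.008]), 0.63)]
clamp_mid [(array([ 0.536, -0.293,  0.086]), 0.57)]
wrist [ 0.2633 -0.5716  0.3852] [[ 0.3079 -0.9171 -0.2534]
 [-0.9514 -0.2968 -0.0818]
 [-0.0002  0.2663 -0.9639]] [[342.5206   0.     313.8844]
 [  0.     342.5206 200.7483]
 [  0.       0.       1.    ]]
ubolt []
ubolt_small []
ubolt_large []
hangbar []
boom []
keeper []
clamp_mid []
```

View pics/scene0.png

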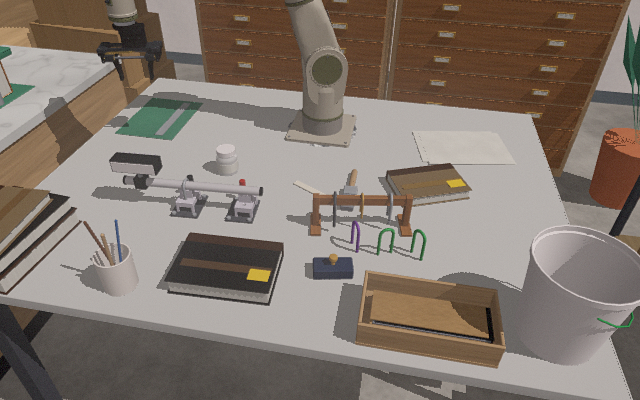

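View pics/top0.png

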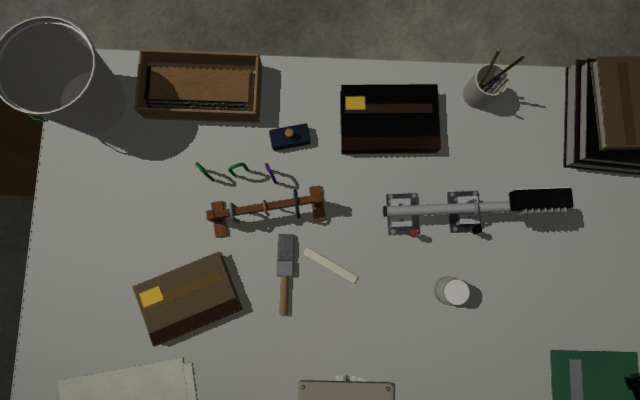

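View pics/wrist0.png

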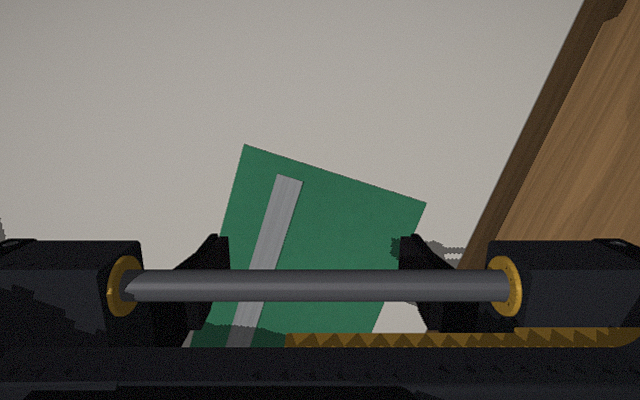

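```bash
python3 - <<'E'
import cv2,numpy as np
a=cv2.imread('pics/scene0.png');b=cv2.imread('pics/top0.png')
x=cv2.resize(a[160:260,290:440],None,fx=5,fy=5,interpolation=3)
cv2.imwrite('pics/z1.png',x)
y=cv2.resize(b[170:250,190:340],None,fx=5,fy=5,interpolation=3)
cv2.imwrite('pics/z2.png',y)
z=cv2.resize(b[170:250,370:520],None,fx=5,fy=5,interpolation=3);w=cv2.resize(a[150:230,150:300],None,fx=5,fy=5,interpolation=3)
cv2.imwrite('pics/z3.png',z);cv2.imwrite('pics/z4.png',w)
E
```

```text
(no output)
```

View pics/z1.png

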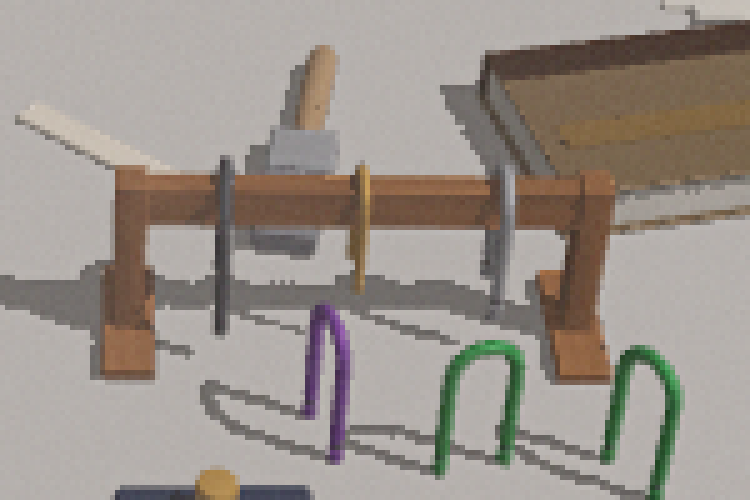

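View pics/z2.png

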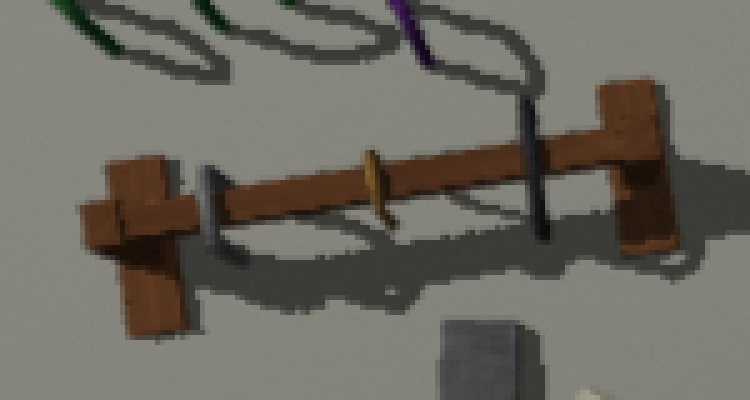

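View pics/z3.png

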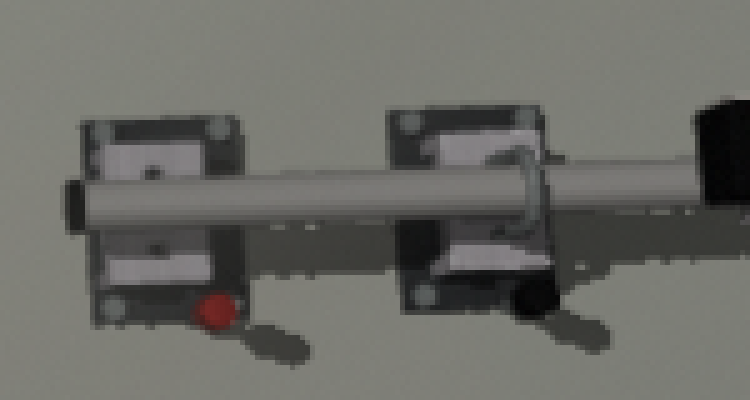

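View pics/z4.png

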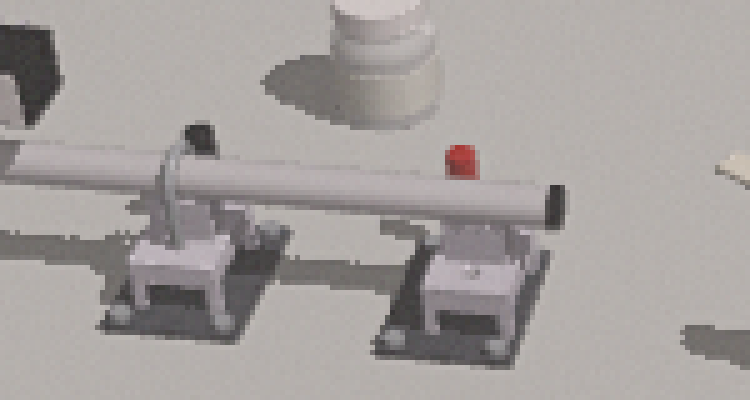

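```bash
python3 - <<'E'
from h import *
for n in ['scene0','top0']:
    c=dict(np.load(f'pics/{n}.npz')); P=cloud(c); col=c['color'].astype(int)
    m=(P[...,0]>.42)&(P[...,0]<.64)&(P[...,1]>.06)&(P[...,1]<.36)&(P[...,2]>.035)
    sat=col.max(-1)-col.min(-1)
    wood=m&(sat>40)&(P[...,2]>.09)&(col[...,0]>col[...,1]+20)
    p=P[wood]; mm=p[:,:2].mean(0); u,s,vt=np.linalg.svd(p[:,:2]-mm); print(n,'bar',len(p),mm,vt[0],np.percentile(p[:,2],[50,90,99]), np.percentile((p[:,:2]-mm)@vt[0],[1,99]))
    b=m&(sat<22)&(abs(P[...,1]-.28)<.03)&(P[...,0]>.46)&(P[...,0]<.57)
    for q in P[b][::3]: print(q,end=' ')
    print(len(P[b]))
    t=(P[...,0]>.4)&(P[...,0]<.66)&(P[...,1]>-.46)&(P[...,1]<-.15)&(P[...,2]>.07)&(P[...,2]<.1)
    p=P[t&(abs(P[...,2]-.085)<.012)]
    d=p[:,:2]-p[:,:2].mean(0); u,s,vt=np.linalg.svd(d,full_matrices=False); print('boom',len(p),p.mean(0),vt[0],s,p[:,1].max())
    k=(col[...,0]>120)&(col[...,1]<60)&(P[...,1]<-.1)&(P[...,1]>-.4)
    p=P[k];print('knob',p.mean(0),p.max(0),p.min(0),len(p))
E
```

```text
scene0 bar 696 [0.5291 0.2064] [-0.1901  0.9818] [0.1039 0.1083 0.1116] [-0.1336  0.1316]
[0.4934 0.2769 0.1089] [0.5078 0.2797 0.1166] [0.5144 0.2799 0.1182] [0.5003 0.2752 0.1035] [0.5162 0.2829 0.1166] [0.5207 0.2832 0.1166] [0.5221 0.2835 0.1144] [0.5231 0.2839 0.1118] [0.5256 0.2842 0.1103] [0.5266 0.2845 0.1078] [0.5278 0.2849 0.1054] [0.5295 0.2852 0.1034] [0.5321 0.2855 0.102 ] [0.5331 0.2859 0.0995] [0.5291 0.2863 0.093 ] [0.4943 0.2794 0.0613] [0.5302 0.2867 0.0905] [0.493  0.2798 0.0567] [0.5288 0.2871 0.086 ] [0.4934 0.2802 0.0536] [0.5253 0.2876 0.0799] [0.5301 0.2799 0.0789] [0.499  0.2754 0.05  ] [0.5323 0.2829 0.0777] [0.4954 0.2785 0.044 ] [0.5321 0.2859 0.0746] [0.493  0.2789 0.0385] [0.5322 0.2863 0.0713] [0.5283 0.2814 0.0638] [0.5288 0.2818 0.0607] [0.5293 0.2821 0.0577] [0.528  0.2799 0.0526] [0.5312 0.2802 0.0517] [0.5303 0.2806 0.0475] [0.5291 0.281  0.0429] [0.5241 0.2814 0.0353] [0.528  0.2871 0.0359] 109
boom 930 [ 0.5463 -0.3042  0.0856] [-0.0849  0.9964] [2.7107 0.2992] -0.15106348371123207
knob [ 0.4757 -0.1557  0.0745] [ 0.4786 -0.1551  0.0747] [ 0.4729
[... 678 characters left out ...]
139] [0.5038 0.2754 0.1096] [0.5066 0.273  0.0836] [0.5017 0.2951 0.1019] [0.5027 0.2898 0.0933] [0.5011 0.2794 0.1119] [0.4992 0.3094 0.0988] [0.5002 0.3042 0.0905] [0.5013 0.299  0.0817] [0.4991 0.2751 0.1097] [0.4972 0.2757 0.1059] [0.4948 0.2778 0.1062] [0.4966 0.2739 0.0891] [0.4935 0.2747 0.0967] [0.497  0.274  0.0601] [0.4929 0.2757 0.0774] [0.4957 0.2734 0.0488] [0.4925 0.2743 0.0571] [0.4919 0.2752 0.0363] 127
boom 1044 [ 0.5374 -0.265   0.087 ] [ 0.0785 -0.9969] [2.1553 0.3698] -0.1502454131585027<stdin>:15: RuntimeWarning: Mean of empty slice.
  ret = um.true_divide(
Traceback (most recent call last):
ValueError: zero-size array to reduction operation maximum which has no identity
```

Request:
drive_tool --plan '[{"x": 0.05,"y": -0.03,"rz": -0.025,"fingers": 1},{"x": 0.1,"y": -0.06,"rz": -0.05,"fingers": 1},{"x": 0.15,"y": -0.09,"rz": -0.075,"fingers": 1},{"x": 0.2,"y": -0.12,"rz": -0.1,"fingers": 1},{"x": 0.25,"y": -0.15,"rz": -0.125,"fingers": 1},{"x": 0.3,"y": -0.175,"rz": -0.15,"fingers": 1},{"x": 0.35,"y": -0.205,"rz": -0.175,"fingers": 1},{"x": 0.4,"y": -0.235,"rz": -0.2,"fingers": 1},{"x": 0.444,"y": -0.26,"rz": -0.213,"fingers": 1},{"x": 0.444,"y": -0.26,"rz": -0.213,"fingers": 1},{"x": 0.444,"y": -0.26,"rz": -0.213,"fingers": 1},{"x": 0.444,"y": -0.26,"rz": -0.213,"fingers": 1}]'

```text
validation failed for argument at $.pl...
```

```bash
python3 - <<'E'
from h import *
s=monitor.read_state(); print(s['time'],s['joint_positions'],s['ee_pos'],s['ft_force'],s['torque'],R.from_quat(s['eef_rot']).as_matrix())
c=snap('wrist','w1.png'); print(c['xyz'],rot(c))
for l in ['boom','keeper','clamp_mid']:
    print(l,[(np.round(d['centre'],3),round(d['confidence'],2)) for d in nets.find_in(l,'wrist')][:4])
E
```

```text
1.2 [ 1.2344  0.3322 -0.0647  1.4601  0.0216  1.3499 -0.0885] [ 0.193  -0.5945  0.2923] [-0.1019  0.8592  0.4808] [ 0.0052 -0.0266  0.0264] [[ 0.9512  0.3087  0.0001]
 [ 0.3087 -0.9512 -0.0001]
 [ 0.0001  0.0001 -1.    ]]
[ 0.2633 -0.5716  0.3852] [[ 0.3079 -0.9171 -0.2534]
 [-0.9514 -0.2968 -0.0818]
 [-0.0002  0.2663 -0.9639]]
boom []
keeper []
clamp_mid []
```

View pics/w1.png

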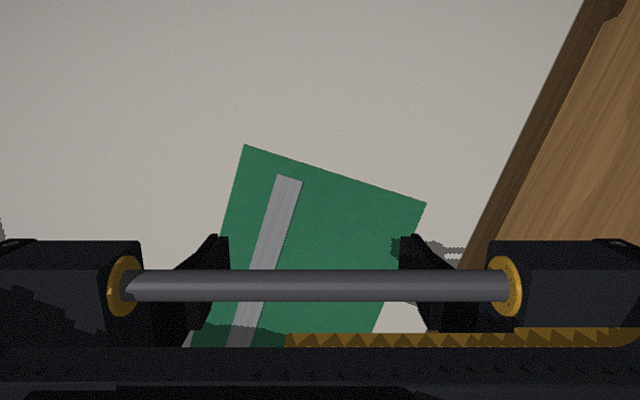

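Request:
drive_tool --plan '[{"rx": 0,"ry": 0,"rz": -0.025,"x": 0.05,"y": -0.03,"z": 0,"fingers": 1}]'

```text
time: 1.52
ee_pos: [0.228, -0.5525, 0.2917]
eef_rot: [0.973, 0.231, -0.001, 0.0]
ft_force: [2.0, 0.4, 0.2]
width: 0.0871
```

Request:
drive_tool --plan '[{"rx": 0,"ry": 0,"rz": -0.024,"x": 0.053,"y": -0.021,"z": 0,"fingers": 1},{"rx": 0,"ry": 0,"rz": -0.048,"x": 0.106,"y": -0.042,"z": 0,"fingers": 1},{"rx": 0,"ry": 0,"rz": -0.072,"x": 0.159,"y": -0.063,"z": 0,"fingers": 1},{"rx": 0,"ry": 0,"rz": -0.096,"x": 0.212,"y": -0.084,"z": 0,"fingers": 1},{"rx": 0,"ry": 0,"rz": -0.12,"x": 0.265,"y": -0.105,"z": 0,"fingers": 1},{"rx": 0,"ry": 0,"rz": -0.144,"x": 0.318,"y": -0.126,"z": 0,"fingers": 1},{"rx": 0,"ry": 0,"rz": -0.168,"x": 0.371,"y": -0.147,"z": 0,"fingers": 1},{"rx": 0,"ry": 0,"rz": -0.189,"x": 0.425,"y": -0.165,"z": 0,"fingers": 1},{"rx": 0,"ry": 0,"rz": -0.189,"x": 0.425,"y": -0.165,"z": 0,"fingers": 1},{"rx": 0,"ry": 0,"rz": -0.189,"x": 0.425,"y": -0.165,"z": 0,"fingers": 1},{"rx": 0,"ry": 0,"rz": -0.189,"x": 0.425,"y": -0.165,"z": 0,"fingers": 1}]'

```text
time: 2.9
ee_pos: [0.5344, -0.2121, 0.2923]
eef_rot: [0.677, 0.736, -0.0, 0.0]
ft_force: [-0.1, 0.2, 0.4]
width: 0.087
```

```bash
python3 - <<'E'
from h import *
s=monitor.read_state(); print(s['time'],s['joint_positions'],s['ee_pos'],s['ft_force'],s['torque'],R.from_quat(s['eef_rot']).as_matrix())
c=snap('wrist','w2.png'); print(c['xyz'],rot(c))
for l in ['boom','keeper','clamp_mid']:
    print(l,[(np.round(d['centre'],3),round(d['confidence'],2)) for d in nets.find_in(l,'wrist')][:4])
E
```

```text
2.9 [ 0.742   0.2663 -0.5292  1.5753  0.1377  1.3373  0.2811] [ 0.5344 -0.2121  0.2923] [-0.1287  0.2471  0.431 ] [-0.017  -0.0333 -0.0022] [[-0.0847  0.9964 -0.0003]
 [ 0.9964  0.0847 -0.0007]
 [-0.0007 -0.0004 -1.    ]]
[ 0.5291 -0.139   0.3851] [[ 0.9965  0.0807  0.0229]
 [ 0.0838 -0.9602 -0.2664]
 [ 0.0005  0.2674 -0.9636]]
boom [(array([ 0.534, -0.168,  0.041]), 0.61)]
keeper [(array([ 0.483, -0.148,  0.071]), 0.77)]
clamp_mid [(array([ 0.533, -0.165,  0.039]), 0.65)]
```

View pics/w2.png

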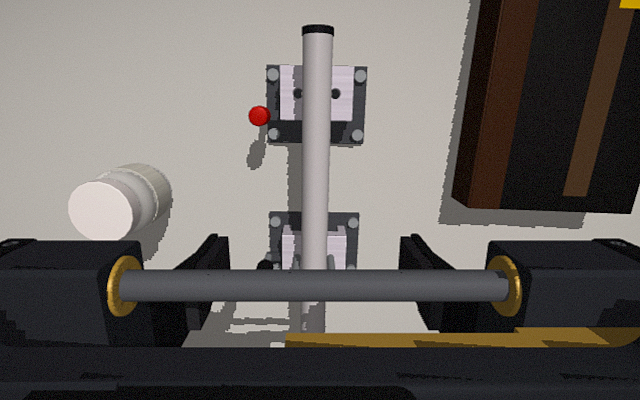

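```bash
python3 - <<'E'
from h import *
c=dict(np.load('pics/w2.npz')); P=cloud(c); K=c['camera_matrix']
def onz(u,v,z):
    d=rot(c)@np.array([(u-K[0,2])/K[0,0],(v-K[1,2])/K[1,1],1]); return c['xyz']+d*(z-c['xyz'][2])/d[2]
a=cv2.resize(cv2.imread('pics/w2.png')[10:160,230:390],None,fx=5,fy=5,interpolation=2); cv2.imwrite('pics/z5.png',a)
g=c['color'].astype(int).sum(-1)
# tube edges per row
for v in range(40,200,10):
    pass
t=(P[...,2]>.06)&(P[...,2]<.1)&(P[...,0]>.47)&(P[...,0]<.6)&(P[...,1]>-.24)
t[:, :285]=0
ys=[];xs=[]
for v in range(40,200,5):
    u=np.where(t[v])[0]
    if len(u)>10:
        p1=onz(u.min()-.5,v,.0795);p2=onz(u.max()+.5,v,.0795); ys.append((p1[1]+p2[1])/2);xs.append((p1[0]+p2[0])/2); print(v,u.min(),u.max(),xs[-1],ys[-1],p2[0]-p1[0])
print(np.polyfit(ys,xs,1))
print('tube top z',np.percentile(P[t][:,2],[50,90,99]))
sad=(abs(P[...,2]-.04)<.008)&(P[...,0]>.47)&(P[...,0]<.6)&(P[...,1]>-.22); print('saddle z',np.median(P[sad][:,2]))
end=P[24:40,303:333].reshape(-1,3); print('end', onz(318,25,.0775))
E
```

```text
40 302 332 0.5274198975390303 -0.08707189091570891 0.025307168800522084
45 302 331 0.5273358869323621 -0.09086704897513206 0.024578885899465552
50 302 331 0.5276624131060483 -0.09465497943535264 0.024667631417098268
55 302 331 0.5279913054241223 -0.09847035874015603 0.024757020113301054
60 302 331 0.5283225896992072 -0.10231348633228399 0.024847059005608796
65 302 331 0.5286562921207548 -0.1061846660259169 0.02493775521401731
70 302 331 0.5289924392619476 -0.11008420608673684 0.025029115962860504
75 302 331 0.5293310580867517 -0.11401241931375716 0.02512114858272807
80 302 331 0.529672175957128 -0.11796962312296327 0.0252138605124268
85 302 330 0.5295940165358444 -0.12199164349170476 0.024463651091869876
90 302 330 0.5299386478678889 -0.12600792889008441 0.024554607711882448
95 302 330 0.5302858510875781 -0.13005418662953078 0.024646243215106223
100 302 330 0.5306356550926616 -0.1341307534786201 0.02473856523059792
105 302 330 0.530988089215444 -0.13823797127012827 0.024831581502154698
110 302 330 0.5313431832309833 -0.14237618699658203 0.024925299890478758
115 302 330 0.531700967365
[... 616 characters left out ...]
230275
160 302 328 0.5341540635506843 -0.18561855482114153 0.024116440928598104
165 301 328 0.5340886582201827 -0.19016020526207106 0.025108085115770673
170 301 328 0.5344728491123235 -0.1946999173292957 0.025207342002885103
175 301 328 0.5348600891466486 -0.19927565885878043 0.025307386766129647
180 301 328 0.535250414767186 -0.20388786048156535 0.025408228823827317
185 301 328 0.5356438630010696 -0.20853695971878744 0.025509877745017784
190 301 327 0.5355830901905129 -0.21326183264568643 0.024697580693013865
195 301 327 0.5359810524786921 -0.21798621944420515 0.024797183376282672
[-0.0676  0.5215]
tube top z [0.0887 0.0906 0.0916]
saddle z 0.040380820916761484
end [ 0.5273 -0.0755  0.0775]
```

View pics/z5.png

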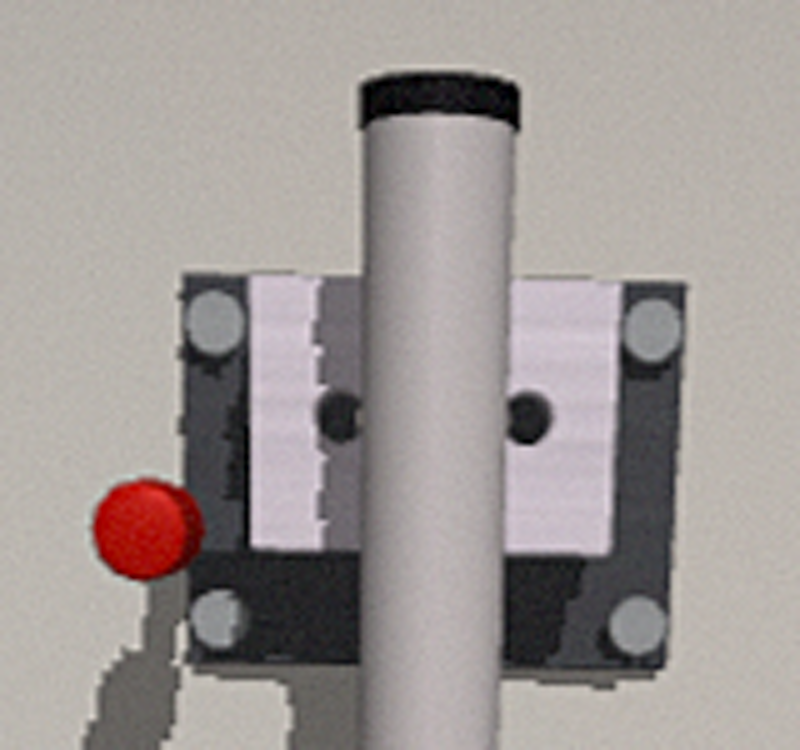

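```bash
python3 - <<'E'
from h import *
c=dict(np.load('pics/w2.npz')); K=c['camera_matrix']
def onz(u,v,z):
    d=rot(c)@np.array([(u-K[0,2])/K[0,0],(v-K[1,2])/K[1,1],1]); return c['xyz']+d*(z-c['xyz'][2])/d[2]
L=onz(293.2,93.4,.04);Rr=onz(340.4,93.8,.04); print(L,Rr,np.linalg.norm(L-Rr),(L+Rr)/2)
print('knob',onz(229+148/5+1,10+529/5,.073))
m=(L+Rr)/2; print('tube x there',-.0676*m[1]+.5215, np.degrees(np.arctan2(Rr[1]-L[1],Rr[0]-L[0])), 'tube perp',np.degrees(np.arctan(-.0676))+0)
for q in [(183,272),(687,283),(190,664),(665,668)]: print(onz(230+q[0]/5,10+q[1]/5,.012))
for q in [(248,275),(622,282),(250,549),(612,555)]: print(onz(230+q[0]/5,10+q[1]/5,.04))
E
```

```text
[ 0.5085 -0.1293  0.04  ] [ 0.5537 -0.1258  0.04  ] 0.045413790816889656 [ 0.5311 -0.1276  0.04  ]
knob [ 0.4821 -0.1516  0.073 ]
tube x there 0.5301226081207435 4.347058160750144 tube perp -3.8673109622968433
[ 0.4779 -0.1026  0.012 ]
[ 0.5804 -0.0961  0.012 ]
[ 0.4831 -0.1816  0.012 ]
[ 0.5854 -0.1738  0.012 ]
[ 0.494  -0.1049  0.04  ]
[ 0.5643 -0.1002  0.04  ]
[ 0.4972 -0.155   0.04  ]
[ 0.5682 -0.1502  0.04  ]
```

Request:
drive_tool --plan '[{"rx": 0,"ry": 0,"rz": -0.002,"x": 0.06,"y": 0.0,"z": 0,"fingers": 1},{"rx": 0,"ry": 0,"rz": -0.004,"x": 0.12,"y": 0.005,"z": 0,"fingers": 1},{"rx": 0,"ry": 0,"rz": -0.006,"x": 0.18,"y": 0.01,"z": 0,"fingers": 1},{"rx": 0,"ry": 0,"rz": -0.008,"x": 0.24,"y": 0.015,"z": 0,"fingers": 1},{"rx": 0,"ry": 0,"rz": -0.01,"x": 0.3,"y": 0.02,"z": 0,"fingers": 1},{"rx": 0,"ry": 0,"rz": -0.012,"x": 0.36,"y": 0.025,"z": 0,"fingers": 1},{"rx": 0,"ry": 0,"rz": -0.017,"x": 0.42,"y": 0.0255,"z": 0,"fingers": 1},{"rx": 0,"ry": 0,"rz": -0.017,"x": 0.43,"y": 0.0255,"z": 0,"fingers": 1},{"rx": 0,"ry": 0,"rz": -0.017,"x": 0.43,"y": 0.0255,"z": 0,"fingers": 1},{"rx": 0,"ry": 0,"rz": -0.017,"x": 0.43,"y": 0.0255,"z": 0,"fingers": 1}]'

```text
time: 4.35
ee_pos: [0.5236, 0.218, 0.2921]
eef_rot: [0.636, 0.771, -0.0, 0.0]
ft_force: [-0.2, -0.7, 0.2]
width: 0.087
```

```bash
python3 - <<'E'
from h import *
s=monitor.read_state(); print(s['time'],s['joint_positions'],s['ee_pos'],s['ft_force'],s['torque'],R.from_quat(s['eef_rot']).as_matrix())
c=snap('wrist','w3.png'); print(c['xyz'],rot(c))
for l in ['ubolt','hangbar']:
    print(l,[(np.round(d['centre'],3),round(d['confidence'],2)) for d in nets.find_in(l,'wrist')][:4])
u,v=map(int,proj(c,[.512,.28,.1])); print(u,v)
a=cv2.imread('pics/w3.png')[max(v-60,0):v+60,max(0,u-80):u+80]; cv2.imwrite('pics/z6.png',cv2.resize(a,None,fx=5,fy=5,interpolation=2))
E
```

```text
4.35 [ 0.1942  0.3014 -0.8059  1.5847  0.2222  1.3506 -0.4464] [0.5236 0.218  0.2921] [-0.183  -0.6898  0.2094] [-0.0045 -0.1248 -0.011 ] [[-0.1904  0.9817  0.0002]
 [ 0.9817  0.1904 -0.001 ]
 [-0.001  -0.     -1.    ]]
[0.5105 0.2901 0.3849] [[ 0.9819  0.1825  0.0516]
 [ 0.1896 -0.946  -0.2628]
 [ 0.0008  0.2678 -0.9635]]
ubolt [(array([0.616, 0.199, 0.074]), 0.98), (array([0.513, 0.28 , 0.111]), 0.93), (array([0.622, 0.281, 0.076]), 0.78), (array([0.612, 0.356, 0.073]), 0.56)]
hangbar [(array([0.517, 0.298, 0.105]), 0.75)]
313 118
```

View pics/w3.png

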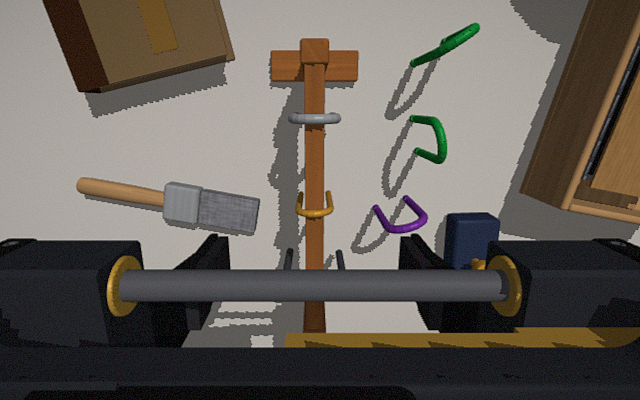

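View pics/z6.png

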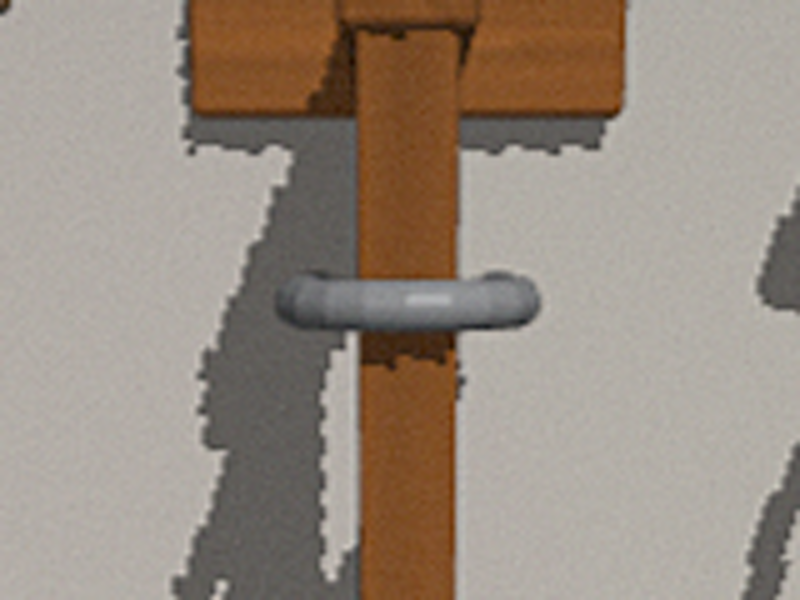

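```bash
python3 - <<'E'
from h import *
c=dict(np.load('pics/w3.npz')); K=c['camera_matrix']; P=cloud(c)
def onz(u,v,z):
    d=rot(c)@np.array([(u-K[0,2])/K[0,0],(v-K[1,2])/K[1,1],1]); return c['xyz']+d*(z-c['xyz'][2])/d[2]
u0,v0=233,58
f=lambda a,b:(u0+a/5,v0+b/5)
l=onz(*f(276,300),.093); rr=onz(*f(540,300),.093); print(l,rr,rr-l,np.linalg.norm(rr-l),(l+rr)/2)
print('crown',onz(*f(408,305),.110), P[115:122,300:330,2].max(0).round(4))
print('bar',onz(*f(356,200),.105),onz(*f(458,200),.105),onz(*f(360,550),.105),onz(*f(455,550),.105))
# triangulate crown with top and scene clouds
for n in ['top0','scene0']:
    d=dict(np.load(f'pics/{n}.npz')); Q=cloud(d); col=d['color'].astype(int); m=(abs(Q[...,0]-.512)<.008)&(abs(Q[...,1]-.28)<.012)&(Q[...,2]>.105)&(col.max(-1)-col.min(-1)<22)
    print(n,Q[m].mean(0),Q[m][:,2].max())
E
```

```text
[0.4917 0.2763 0.093 ] [0.5347 0.2846 0.093 ] [0.043  0.0083 0.    ] 0.04376989219568231 [0.5132 0.2805 0.093 ]
crown [0.5132 0.2803 0.11  ] [0.1132 0.1132 0.1141 0.1151 0.114  0.115  0.1154 0.1157 0.1153 0.1158
 0.1149 0.1162 0.1164 0.1164 0.1158 0.1161 0.1162 0.1157 0.1159 0.1158
 0.116  0.1168 0.1154 0.1147 0.1153 0.1146 0.114  0.1148 0.1128 0.1126]
bar [0.5022 0.2943 0.105 ] [0.5179 0.2973 0.105 ] [0.513  0.2399 0.105 ] [0.5284 0.2429 0.105 ]
top0 [0.5125 0.2793 0.1121] 0.1174742597505316
scene0 [0.5129 0.2795 0.1145] 0.11816066867920882
```

Request:
drive_tool --plan '[{"rx": 0,"ry": 0,"rz": 0,"x": 0.04,"y": 0.001,"z": 0.02,"fingers": 1},{"rx": 0,"ry": 0,"rz": 0,"x": 0.0633,"y": 0.0016,"z": 0.07,"fingers": 1},{"rx": 0,"ry": 0,"rz": 0,"x": 0.0633,"y": 0.0016,"z": 0.09,"fingers": 1},{"rx": 0,"ry": 0,"rz": 0,"x": 0.0633,"y": 0.0016,"z": 0.09,"fingers": 1},{"rx": 0,"ry": 0,"rz": 0,"x": 0.0633,"y": 0.0016,"z": 0.09,"fingers": 1},{"rx": 0,"ry": 0,"rz": 0,"x": 0.0633,"y": 0.0016,"z": 0.09,"fingers": 1}]'

```text
time: 5.25
ee_pos: [0.5132, 0.282, 0.2037]
eef_rot: [0.636, 0.772, 0.001, 0.001]
ft_force: [-0.2, -0.0, -0.2]
width: 0.0871
```

```bash
python3 - <<'E'
from h import *
s=monitor.read_state(); print(s['time'],s['ee_pos'],s['ft_force'],s['torque'],s['width'],R.from_quat(s['eef_rot']).as_matrix())
c=snap('wrist','w4.png')
E
```

```text
5.25 [0.5132 0.282  0.2037] [-0.1576 -0.049  -0.2378] [-0.0172 -0.1317  0.0021] 0.08705784151853453 [[-0.1919  0.9814  0.0023]
 [ 0.9814  0.1919  0.0006]
 [ 0.0001  0.0023 -1.    ]]
```

View pics/w4.png

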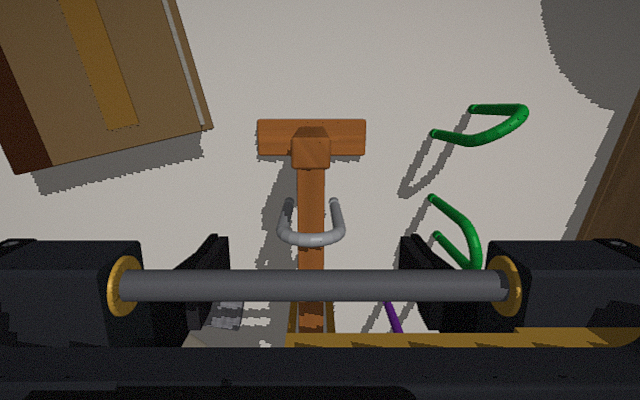

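Request:
drive_tool --plan '[{"rx": 0,"ry": 0,"rz": 0,"x": -0.0015,"y": 0,"z": 0.03,"fingers": 1},{"rx": 0,"ry": 0,"rz": 0,"x": -0.0015,"y": 0,"z": 0.06,"fingers": 1},{"rx": 0,"ry": 0,"rz": 0,"x": -0.0015,"y": 0,"z": 0.065,"fingers": 1},{"rx": 0,"ry": 0,"rz": 0,"x": -0.0015,"y": 0,"z": 0.065,"fingers": 1},{"rx": 0,"ry": 0,"rz": 0,"x": -0.0015,"y": 0,"z": 0.065,"fingers": 0.6},{"rx": 0,"ry": 0,"rz": 0,"x": -0.0015,"y": 0,"z": 0.065,"fingers": 0.4},{"rx": 0,"ry": 0,"rz": 0,"x": -0.0015,"y": 0,"z": 0.065,"fingers": 0.4},{"rx": 0,"ry": 0,"rz": 0,"x": -0.0015,"y": 0,"z": 0.065,"fingers": 0.3},{"rx": 0,"ry": 0,"rz": 0,"x": -0.0015,"y": 0,"z": 0.065,"fingers": 0.3},{"rx": 0,"ry": 0,"rz": 0,"x": -0.0015,"y": 0,"z": 0.065,"fingers": 0.3}]' --squeeze 30

```text
time: 6.55
ee_pos: [0.5125, 0.2809, 0.1372]
eef_rot: [0.635, 0.772, -0.0, 0.0]
ft_force: [-0.1, -0.6, 0.7]
width: 0.0434
```

```bash
python3 - <<'E'
from h import *
s=monitor.read_state(); print(s['time'],s['ee_pos'],s['ft_force'],s['torque'],s['width'],R.from_quat(s['eef_rot']).as_matrix())
c=snap('wrist','w5.png')
E
```

```text
6.55 [0.5125 0.2809 0.1372] [-0.1465 -0.6097  0.6912] [-0.011  -0.0442  0.0049] 0.04339220297289556 [[-0.1932  0.9812 -0.0001]
 [ 0.9812  0.1932 -0.0001]
 [-0.0001 -0.0001 -1.    ]]
```

View pics/w5.png

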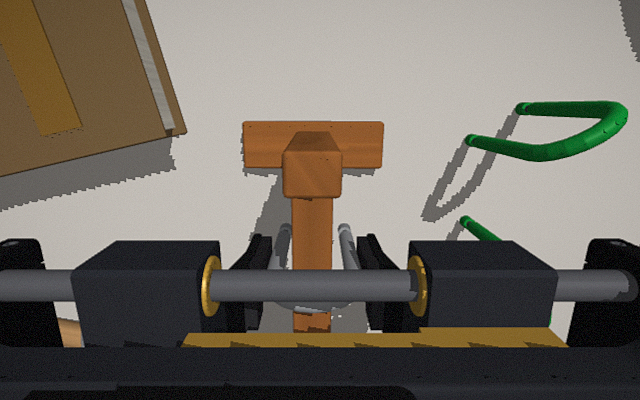

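Request:
drive_tool --plan '[{"rx": 0,"ry": 0,"rz": 0,"x": 0,"y": 0,"z": -0.02,"fingers": 0.3},{"rx": 0,"ry": 0,"rz": 0,"x": 0,"y": 0,"z": -0.05,"fingers": 0.3},{"rx": 0,"ry": 0,"rz": 0,"x": 0,"y": 0,"z": -0.09,"fingers": 0.3},{"rx": 0,"ry": 0,"rz": 0,"x": 0,"y": 0,"z": -0.13,"fingers": 0.3},{"rx": 0,"ry": 0,"rz": 0,"x": 0,"y": 0,"z": -0.13,"fingers": 0.3},{"rx": 0,"ry": 0,"rz": 0,"x": 0,"y": 0,"z": -0.13,"fingers": 0.3}]'

```text
time: 7.35
ee_pos: [0.5124, 0.2807, 0.2675]
eef_rot: [0.635, 0.772, 0.0, 0.0]
ft_force: [-0.2, 0.1, -1.0]
width: 0.0429
```

```bash
python3 - <<'E'
from h import *
s=monitor.read_state(); print(s['time'],s['ee_pos'],s['ft_force'],s['torque'],s['width'],R.from_quat(s['eef_rot']).as_matrix())
c=snap('scene','s1.png')
a=cv2.imread('pics/s1.png')[80:240,280:440]; cv2.imwrite('pics/z7.png',cv2.resize(a,None,fx=4,fy=3.7,interpolation=2))
E
```

```text
7.35 [0.5124 0.2807 0.2675] [-0.2065  0.0641 -1.0187] [-0.0264 -0.1286  0.016 ] 0.04293466256252975 [[-0.1932  0.9812  0.0003]
 [ 0.9812  0.1932 -0.0002]
 [-0.0003  0.0003 -1.    ]]
```

View pics/z7.png

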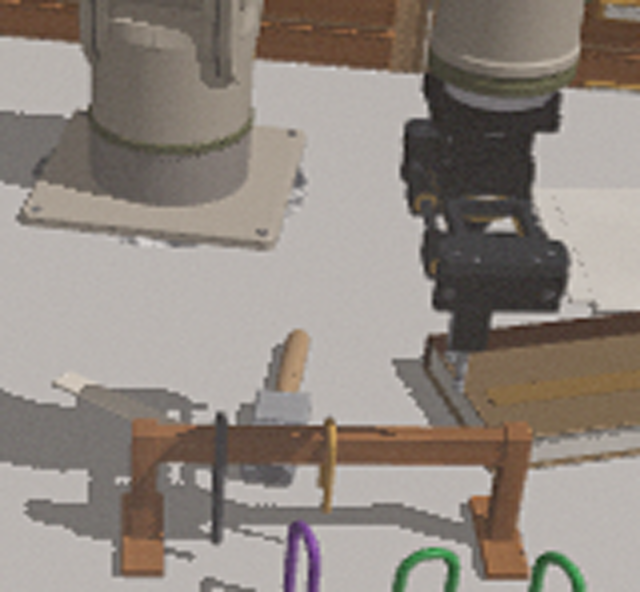

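Request:
drive_tool --plan '[{"rx": 0,"ry": 0,"rz": 0.003,"x": -0.05,"y": -0.008,"z": 0,"fingers": 0.3},{"rx": 0,"ry": 0,"rz": 0.006,"x": -0.11,"y": -0.017,"z": 0,"fingers": 0.3},{"rx": 0,"ry": 0,"rz": 0.009,"x": -0.17,"y": -0.026,"z": 0,"fingers": 0.3},{"rx": 0,"ry": 0,"rz": 0.012,"x": -0.23,"y": -0.035,"z": 0,"fingers": 0.3},{"rx": 0,"ry": 0,"rz": 0.015,"x": -0.29,"y": -0.044,"z": 0,"fingers": 0.3},{"rx": 0,"ry": 0,"rz": 0.018,"x": -0.35,"y": -0.053,"z": 0,"fingers": 0.3},{"rx": 0,"ry": 0,"rz": 0.0198,"x": -0.39,"y": -0.0611,"z": 0,"fingers": 0.3},{"rx": 0,"ry": 0,"rz": 0.0198,"x": -0.4041,"y": -0.0611,"z": 0,"fingers": 0.3},{"rx": 0,"ry": 0,"rz": 0.0198,"x": -0.4041,"y": -0.0611,"z": 0,"fingers": 0.3},{"rx": 0,"ry": 0,"rz": 0.0198,"x": -0.4041,"y": -0.0611,"z": 0,"fingers": 0.3},{"rx": 0,"ry": 0,"rz": 0.0198,"x": -0.4041,"y": -0.0611,"z": 0,"fingers": 0.3}]'

```text
time: 8.78
ee_pos: [0.5308, -0.1258, 0.2673]
eef_rot: [0.681, 0.732, 0.0, -0.0]
ft_force: [-0.0, 0.0, -1.1]
width: 0.0431
```

```bash
python3 - <<'E'
from h import *
s=monitor.read_state(); print(s['time'],s['ee_pos'],s['ft_force'],s['torque'],s['width'],R.from_quat(s['eef_rot']).as_matrix())
c=snap('wrist','w6.png');c=snap('scene','s2.png')
a=cv2.imread('pics/s2.png')[60:230,150:320]; cv2.imwrite('pics/z8.png',cv2.resize(a,None,fx=3.5,fy=3.5,interpolation=2))
E
```

```text
8.775 [ 0.5308 -0.1258  0.2673] [-0.0427  0.0463 -1.098 ] [-0.0398 -0.1112  0.0152] 0.04309934477364986 [[-0.0724  0.9974  0.0001]
 [ 0.9974  0.0724  0.0002]
 [ 0.0002  0.0001 -1.    ]]
```

View pics/w6.png

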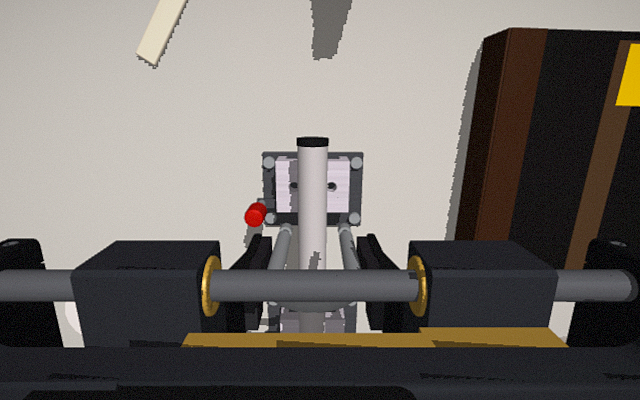

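View pics/z8.png

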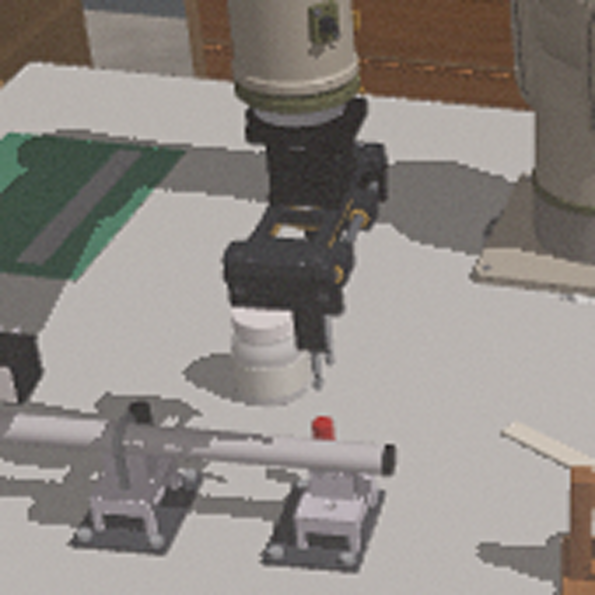

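```bash
python3 - <<'E'
from h import *
a=cv2.imread('pics/w6.png')[130:330,230:390]; cv2.imwrite('pics/z9.png',cv2.resize(a,None,fx=4,fy=3,interpolation=2))
a=cv2.imread('pics/w6.png')[130:250,235:385]; cv2.imwrite('pics/z9.png',cv2.resize(a,None,fx=5,fy=5,interpolation=2))
E
```

```text
(no output)
```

View pics/z9.png

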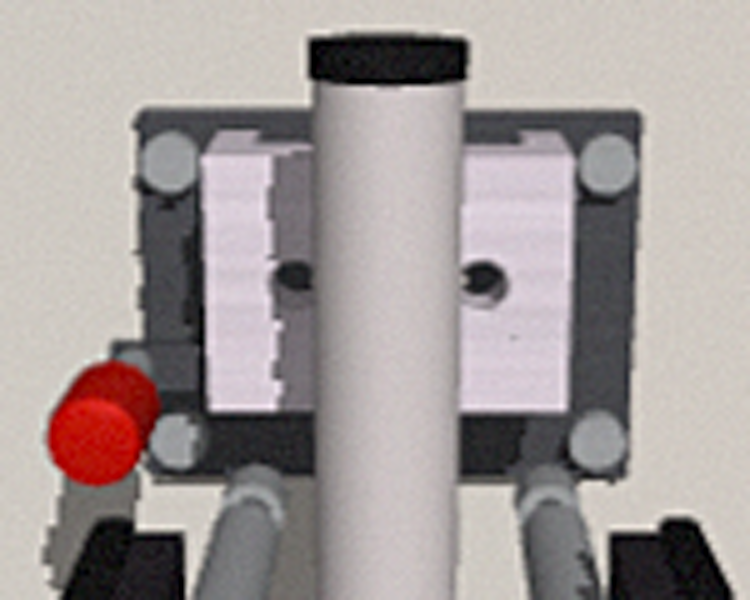

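```bash
python3 - <<'E'
from h import *
c=dict(np.load('pics/w6.npz')); K=c['camera_matrix']
def onz(u,v,z):
    d=rot(c)@np.array([(u-K[0,2])/K[0,0],(v-K[1,2])/K[1,1],1]); return c['xyz']+d*(z-c['xyz'][2])/d[2]
f=lambda a,b:(235+a/5,130+b/5)
L=onz(*f(257,476),.1566);Rr=onz(*f(546,476),.1566);print('tips',L,Rr,np.linalg.norm(L-Rr),(L+Rr)/2)
L=onz(*f(271,282),.04);Rr=onz(*f(509,285),.04);print('holes',L,Rr,np.linalg.norm(L-Rr),(L+Rr)/2)
xs=[]
for v,l,r_ in [(100,314,466),(300,316,460),(500,320,458)]:
    p=onz(*f(l,v),.0795);q=onz(*f(r_,v),.0795);print('tube',(p+q)/2)
print('knob top',onz(*f(94,442),.073))
E
```

```text
tips [ 0.5145 -0.1259  0.1566] [ 0.5507 -0.1234  0.1566] 0.03636526207863504 [ 0.5326 -0.1246  0.1566]
holes [ 0.5084 -0.1284  0.04  ] [ 0.5539 -0.1257  0.04  ] 0.045654015906211036 [ 0.5312 -0.1271  0.04  ]
tube [ 0.5284 -0.0872  0.0795]
tube [ 0.5304 -0.1208  0.0795]
tube [ 0.5331 -0.1565  0.0795]
knob top [ 0.4806 -0.1517  0.073 ]
```

Request:
drive_tool --plan '[{"rx": 0,"ry": 0,"rz": 0,"x": -0.0021,"y": -0.001,"z": 0.03,"fingers": 0.3},{"rx": 0,"ry": 0,"rz": 0,"x": -0.0021,"y": -0.001,"z": 0.055,"fingers": 0.3},{"rx": 0,"ry": 0,"rz": 0,"x": -0.0021,"y": -0.001,"z": 0.062,"fingers": 0.3},{"rx": 0,"ry": 0,"rz": 0,"x": -0.0021,"y": -0.001,"z": 0.062,"fingers": 0.3},{"rx": 0,"ry": 0,"rz": 0,"x": -0.0021,"y": -0.001,"z": 0.062,"fingers": 0.3},{"rx": 0,"ry": 0,"rz": 0,"x": -0.0021,"y": -0.001,"z": 0.062,"fingers": 0.3}]'

```text
time: 9.62
ee_pos: [0.5302, -0.1296, 0.2061]
eef_rot: [0.682, 0.731, 0.0, 0.001]
ft_force: [-0.1, -0.1, -1.3]
width: 0.0428
```

```bash
python3 - <<'E'
from h import *
s=monitor.read_state(); print(s['time'],s['ee_pos'],s['ft_force'],s['torque'],s['width'],R.from_quat(s['eef_rot']).as_matrix())
c=snap('wrist','w7.png')
a=cv2.imread('pics/w7.png')[160:280,235:385]; cv2.imwrite('pics/z10.png',cv2.resize(a,None,fx=5,fy=5,interpolation=2))
E
```

```text
9.625 [ 0.5302 -0.1296  0.2061] [-0.1166 -0.1323 -1.2947] [-0.03   -0.1206 -0.0121] 0.042767649088643785 [[-0.07    0.9975  0.0013]
 [ 0.9975  0.07   -0.0005]
 [-0.0006  0.0013 -1.    ]]
```

View pics/z10.png

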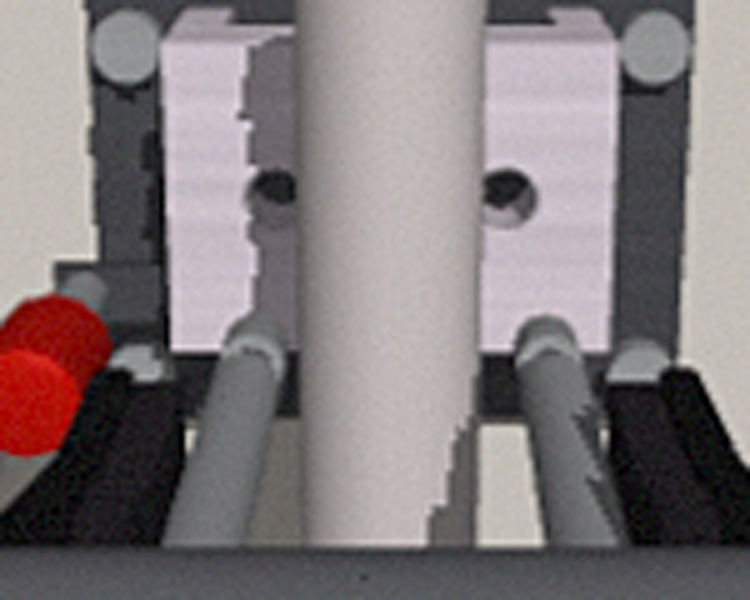

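```bash
python3 - <<'E'
from h import *
c=dict(np.load('pics/w7.npz')); K=c['camera_matrix']
def onz(u,v,z):
    d=rot(c)@np.array([(u-K[0,2])/K[0,0],(v-K[1,2])/K[1,1],1]); return c['xyz']+d*(z-c['xyz'][2])/d[2]
f=lambda a,b:(235+a/5,160+b/5)
L=onz(*f(256,324),.0954);Rr=onz(*f(546,324),.0954);print('tips',L,Rr,np.linalg.norm(L-Rr),(L+Rr)/2)
L=onz(*f(246,198),.04);Rr=onz(*f(539,198),.04);print('holes',L,Rr,np.linalg.norm(L-Rr),(L+Rr)/2)
for v,l,r_ in [(100,298,482),(325,302,478)]:
    p=onz(*f(l,v),.0795);q=onz(*f(r_,v),.0795);print('tube',(p+q)/2)
E
```

```text
tips [ 0.5139 -0.1296  0.0954] [ 0.5503 -0.1271  0.0954] 0.03648540588344649 [ 0.5321 -0.1283  0.0954]
holes [ 0.5081 -0.1287  0.04  ] [ 0.5539 -0.1256  0.04  ] 0.04593725228824885 [ 0.531  -0.1271  0.04  ]
tube [ 0.529  -0.1031  0.0795]
tube [ 0.5311 -0.1342  0.0795]
```

Request:
drive_tool --plan '[{"rx": 0,"ry": 0,"rz": 0,"x": 0.0013,"y": -0.0011,"z": 0.0,"fingers": 0.3},{"rx": 0,"ry": 0,"rz": 0,"x": 0.0013,"y": -0.0011,"z": 0.0,"fingers": 0.3},{"rx": 0,"ry": 0,"rz": 0,"x": 0.0013,"y": -0.0011,"z": 0.01,"fingers": 0.3},{"rx": 0,"ry": 0,"rz": 0,"x": 0.0013,"y": -0.0011,"z": 0.02,"fingers": 0.3},{"rx": 0,"ry": 0,"rz": 0,"x": 0.0013,"y": -0.0011,"z": 0.03,"fingers": 0.3},{"rx": 0,"ry": 0,"rz": 0,"x": 0.0013,"y": -0.0011,"z": 0.03,"fingers": 0.3}]'

```text
time: 10.42
ee_pos: [0.5281, -0.1283, 0.174]
eef_rot: [0.682, 0.731, -0.0, -0.001]
ft_force: [-0.4, 0.0, 0.3]
width: 0.0425
```

```bash
cat > look.py <<'E'
from h import *
import sys
n=sys.argv[1]; v0=int(sys.argv[2])
s=monitor.read_state(); print(s['time'],s['ee_pos'],s['ft_force'],s['torque'],s['width'],R.from_quat(s['eef_rot']).as_matrix()[:,:2].T)
c=snap('wrist',n+'.png')
a=cv2.imread(f'pics/{n}.png')[v0:v0+120,235:385]; cv2.imwrite(f'pics/{n}z.png',cv2.resize(a,None,fx=5,fy=5,interpolation=2))
E
python3 look.py w8 160
```

```text
10.425 [ 0.5281 -0.1283  0.174 ] [-0.3789  0.022   0.3411] [ 0.0437 -0.0586 -0.0335] 0.04254563367322973 [[-0.07    0.9975  0.0008]
 [ 0.9975  0.07   -0.0018]]
```

View pics/w8z.png

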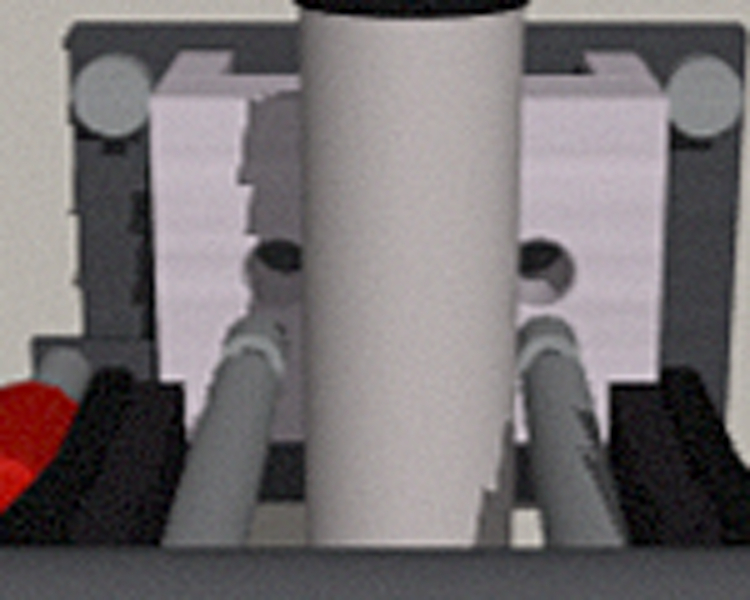

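```bash
python3 - <<'E'
from h import *
c=dict(np.load('pics/w8.npz')); K=c['camera_matrix']
def onz(u,v,z):
    d=rot(c)@np.array([(u-K[0,2])/K[0,0],(v-K[1,2])/K[1,1],1]); return c['xyz']+d*(z-c['xyz'][2])/d[2]
f=lambda a,b:(235+a/5,160+b/5)
L=onz(*f(256,324),.0633);Rr=onz(*f(546,324),.0633);print('tips',L,Rr,np.linalg.norm(L-Rr),(L+Rr)/2)
L=onz(*f(245,275),.04);Rr=onz(*f(575,272),.04);print('holes',L,Rr,np.linalg.norm(L-Rr),(L+Rr)/2)
for v,l,r_ in [(100,302,520),(325,308,514)]:
    p=onz(*f(l,v),.0795);q=onz(*f(r_,v),.0795);print('tube',(p+q)/2)
E
```

```text
tips [ 0.5114 -0.1281  0.0633] [ 0.5478 -0.1256  0.0633] 0.03649059236455433 [ 0.5296 -0.1268  0.0633]
holes [ 0.5081 -0.1294  0.04  ] [ 0.5538 -0.1257  0.04  ] 0.045893128085666084 [ 0.531  -0.1276  0.04  ]
tube [ 0.5284 -0.0947  0.0795]
tube [ 0.5303 -0.1212  0.0795]
```

Request:
drive_tool --plan '[{"rx": 0,"ry": 0,"rz": 0,"x": -0.0008,"y": 0.0012,"z": 0.0,"fingers": 0.3},{"rx": 0,"ry": 0,"rz": 0,"x": -0.0008,"y": 0.0012,"z": 0.0,"fingers": 0.3},{"rx": 0,"ry": 0,"rz": 0,"x": -0.0008,"y": 0.0012,"z": 0.007,"fingers": 0.3},{"rx": 0,"ry": 0,"rz": 0,"x": -0.0008,"y": 0.0012,"z": 0.014,"fingers": 0.3},{"rx": 0,"ry": 0,"rz": 0,"x": -0.0008,"y": 0.0012,"z": 0.016,"fingers": 0.3},{"rx": 0,"ry": 0,"rz": 0,"x": -0.0008,"y": 0.0012,"z": 0.016,"fingers": 0.3},{"rx": 0,"ry": 0,"rz": 0,"x": -0.0008,"y": 0.0012,"z": 0.016,"fingers": 0.3}]'

```text
time: 11.35
ee_pos: [0.53, -0.1291, 0.1594]
eef_rot: [0.682, 0.731, 0.0, 0.0]
ft_force: [1.0, -0.6, -1.1]
width: 0.0428
```

```bash
python3 look.py w9 160
```

```text
11.35 [ 0.53   -0.1291  0.1594] [ 0.9777 -0.5937 -1.0934] [-0.0302 -0.1236 -0.0532] 0.04284264310389089 [[-0.07    0.9975 -0.0002]
 [ 0.9975  0.07    0.0003]]
```

View pics/w9z.png

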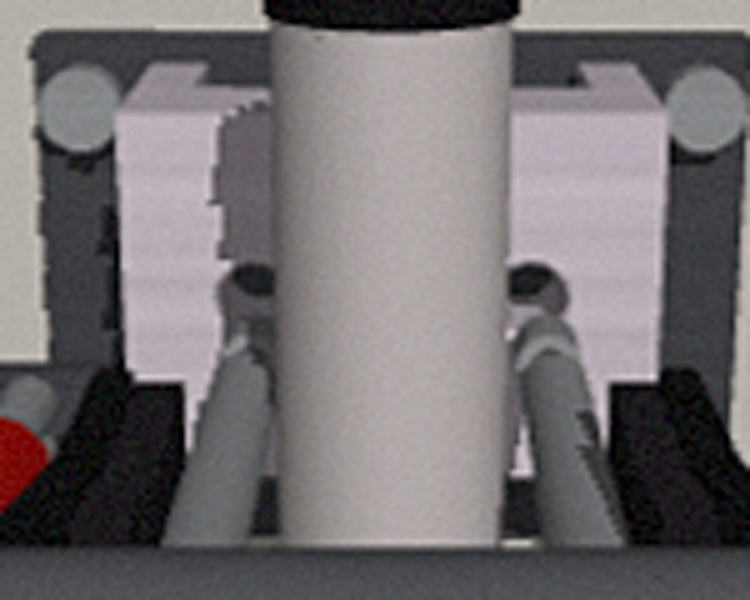

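```bash
python3 - <<'E'
from h import *
c=dict(np.load('pics/w9.npz')); K=c['camera_matrix']
def onz(u,v,z):
    d=rot(c)@np.array([(u-K[0,2])/K[0,0],(v-K[1,2])/K[1,1],1]); return c['xyz']+d*(z-c['xyz'][2])/d[2]
f=lambda a,b:(235+a/5,160+b/5)
L=onz(*f(256,324),.0487);Rr=onz(*f(546,324),.0487);print('tips',L,Rr,np.linalg.norm(L-Rr),(L+Rr)/2)
L=onz(*f(218,300),.04);Rr=onz(*f(570,297),.04);print('holes',L,Rr,np.linalg.norm(L-Rr),(L+Rr)/2)
for v,l,r_ in [(100,272,512),(325,277,503)]:
    p=onz(*f(l,v),.0795);q=onz(*f(r_,v),.0795);print('tube',(p+q)/2)
for z in (.0467,.0437): print((onz(*f(256,324),z)+onz(*f(546,324),z))/2)
E
```

```text
tips [ 0.5136 -0.129   0.0487] [ 0.55   -0.1265  0.0487] 0.036483669445806936 [ 0.5318 -0.1277  0.0487]
holes [ 0.5079 -0.1291  0.04  ] [ 0.5538 -0.1256  0.04  ] 0.0459838047613191 [ 0.5309 -0.1274  0.04  ]
tube [ 0.5282 -0.0926  0.0795]
tube [ 0.5297 -0.1171  0.0795]
[ 0.5318 -0.1284  0.0467]
[ 0.5319 -0.1295  0.0437]
```

Request:
drive_tool --plan '[{"rx": 0,"ry": 0,"rz": 0,"x": 0.0003,"y": -0.0006,"z": 0.0,"fingers": 0.3},{"rx": 0,"ry": 0,"rz": 0,"x": 0.0003,"y": -0.0006,"z": 0.003,"fingers": 0.3},{"rx": 0,"ry": 0,"rz": 0,"x": 0.0003,"y": -0.0006,"z": 0.006,"fingers": 0.3},{"rx": 0,"ry": 0,"rz": 0,"x": 0.0003,"y": -0.0006,"z": 0.008,"fingers": 0.3},{"rx": 0,"ry": 0,"rz": 0,"x": 0.0003,"y": -0.0006,"z": 0.01,"fingers": 0.3},{"rx": 0,"ry": 0,"rz": 0,"x": 0.0003,"y": -0.0006,"z": 0.01,"fingers": 0.3}]'

```text
time: 12.15
ee_pos: [0.5292, -0.1287, 0.149]
eef_rot: [0.682, 0.731, -0.0, -0.0]
ft_force: [0.5, 0.1, -1.7]
width: 0.0427
```

```bash
python3 look.py w10 160
```

```text
12.15 [ 0.5292 -0.1287  0.149 ] [ 0.4791  0.0806 -1.7344] [ 0.0939 -0.0394  0.0109] 0.04271344783041175 [[-0.0701  0.9975  0.0002]
 [ 0.9975  0.0701 -0.0003]]
```

View pics/w10z.png

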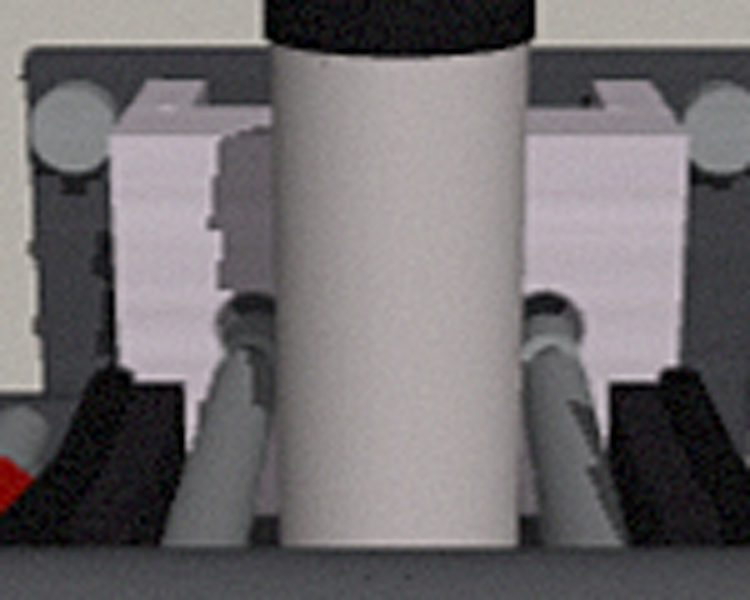

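Request:
drive_tool --plan '[{"rx": 0,"ry": 0,"rz": 0,"x": 0,"y": 0,"z": 0.002,"fingers": 0.3},{"rx": 0,"ry": 0,"rz": 0,"x": 0,"y": 0,"z": 0.004,"fingers": 0.3},{"rx": 0,"ry": 0,"rz": 0,"x": 0,"y": 0,"z": 0.006,"fingers": 0.3},{"rx": 0,"ry": 0,"rz": 0,"x": 0,"y": 0,"z": 0.007,"fingers": 0.3},{"rx": 0,"ry": 0,"rz": 0,"x": 0,"y": 0,"z": 0.007,"fingers": 0.3}]'

```text
time: 12.82
ee_pos: [0.5292, -0.1288, 0.1421]
eef_rot: [0.682, 0.731, -0.0, -0.0]
ft_force: [-1.7, 0.8, 1.8]
width: 0.0428
```

```bash
python3 look.py w11 160
```

```text
12.825 [ 0.5292 -0.1288  0.1421] [-1.6559  0.7994  1.8013] [ 0.3023  0.2968 -0.0183] 0.04282059314050891 [[-0.07    0.9975  0.    ]
 [ 0.9975  0.07   -0.0001]]
```

View pics/w11z.png

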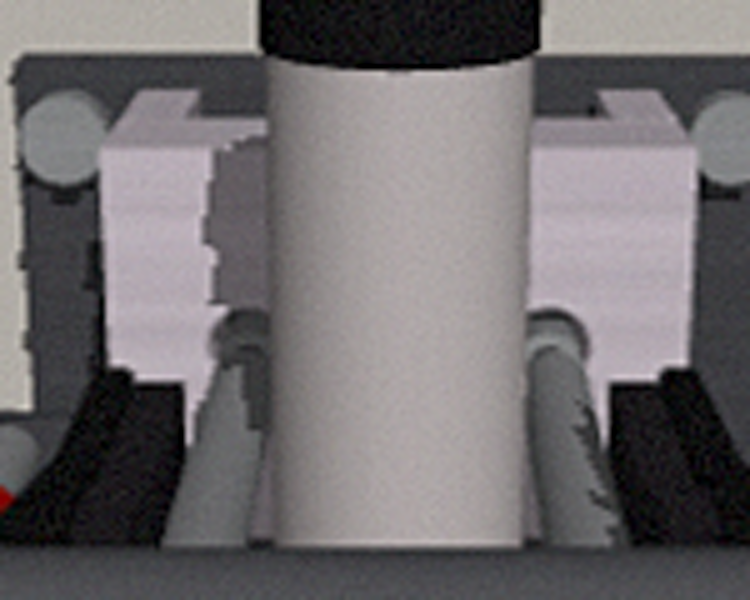

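Request:
drive_tool --plan '[{"rx": 0,"ry": 0,"rz": 0,"x": 0.0003,"y": -0.0006,"z": 0.001,"fingers": 0.3},{"rx": 0,"ry": 0,"rz": 0,"x": 0.0003,"y": -0.0006,"z": 0.003,"fingers": 0.3},{"rx": 0,"ry": 0,"rz": 0,"x": 0.0003,"y": -0.0006,"z": 0.005,"fingers": 0.3},{"rx": 0,"ry": 0,"rz": 0,"x": 0.0003,"y": -0.0006,"z": 0.007,"fingers": 0.3},{"rx": 0,"ry": 0,"rz": 0,"x": 0.0003,"y": -0.0006,"z": 0.007,"fingers": 0.3}]'

```text
time: 13.5
ee_pos: [0.5287, -0.1286, 0.135]
eef_rot: [0.682, 0.731, 0.0, 0.0]
ft_force: [0.2, 0.6, 0.8]
width: 0.0429
```

```bash
python3 look.py w12 160
```

```text
13.5 [ 0.5287 -0.1286  0.135 ] [0.2458 0.5867 0.8023] [ 0.1192 -0.5406 -0.0054] 0.04291510431819276 [[-0.07    0.9975  0.    ]
 [ 0.9975  0.07    0.0003]]
```

View pics/w12z.png

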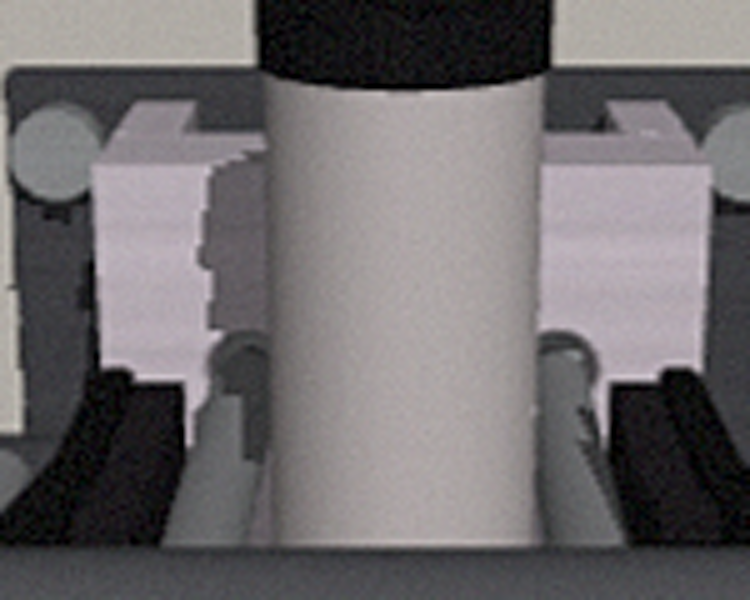

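Request:
drive_tool --plan '[{"rx": 0,"ry": 0,"rz": 0,"x": 0.0003,"y": 0.0002,"z": 0.002,"fingers": 0.3},{"rx": 0,"ry": 0,"rz": 0,"x": 0.0003,"y": 0.0002,"z": 0.004,"fingers": 0.3},{"rx": 0,"ry": 0,"rz": 0,"x": 0.0003,"y": 0.0002,"z": 0.006,"fingers": 0.3},{"rx": 0,"ry": 0,"rz": 0,"x": 0.0003,"y": 0.0002,"z": 0.008,"fingers": 0.3},{"rx": 0,"ry": 0,"rz": 0,"x": 0.0003,"y": 0.0002,"z": 0.01,"fingers": 0.3},{"rx": 0,"ry": 0,"rz": 0,"x": 0.0003,"y": 0.0002,"z": 0.012,"fingers": 0.3}]'

```text
time: 14.3
ee_pos: [0.5289, -0.1282, 0.1232]
eef_rot: [0.682, 0.731, 0.0, 0.0]
ft_force: [0.5, 1.0, 5.0]
width: 0.0427
```

```bash
python3 look.py w13 160
```

```text
14.3 [ 0.5289 -0.1282  0.1232] [0.4704 1.0389 5.0105] [ 0.2236 -0.1878 -0.0529] 0.04269087990183451 [[-0.07    0.9975 -0.    ]
 [ 0.9975  0.07    0.0002]]
```

Request:
drive_tool --plan '[{"rx": 0,"ry": 0,"rz": 0,"x": 0.0003,"y": 0,"z": 0.001,"fingers": 0.3},{"rx": 0,"ry": 0,"rz": 0,"x": 0.0003,"y": 0,"z": 0.002,"fingers": 0.3},{"rx": 0,"ry": 0,"rz": 0,"x": 0.0003,"y": 0,"z": 0.0025,"fingers": 0.3}]'

```text
time: 14.72
ee_pos: [0.5288, -0.1281, 0.1207]
eef_rot: [0.682, 0.731, -0.0, 0.0]
ft_force: [1.4, 1.1, 4.2]
width: 0.0429
```

Request:
drive_tool --plan '[{"rx": 0,"ry": 0,"rz": 0,"x": 0,"y": 0,"z": 0.0005,"fingers": 0.3},{"rx": 0,"ry": 0,"rz": 0,"x": 0,"y": 0,"z": 0.0005,"fingers": 0.3}]'

```text
time: 14.98
ee_pos: [0.5288, -0.128, 0.1202]
eef_rot: [0.682, 0.731, -0.0, 0.0]
ft_force: [1.1, 0.9, 3.7]
width: 0.0432
```

Request:
drive_tool --plan '[{"rx": 0,"ry": 0,"rz": 0,"x": 0,"y": 0,"z": 0.0005,"fingers": 0.3},{"rx": 0,"ry": 0,"rz": 0,"x": 0,"y": 0,"z": 0.0005,"fingers": 0.3}]'

```text
time: 15.22
ee_pos: [0.5289, -0.128, 0.1199]
eef_rot: [0.682, 0.731, -0.0, 0.0]
ft_force: [0.9, 1.0, 4.4]
width: 0.0427
```

Request:
drive_tool --plan '[{"rx": 0,"ry": 0,"rz": 0,"x": 0,"y": 0,"z": 0.0005,"fingers": 0.3},{"rx": 0,"ry": 0,"rz": 0,"x": 0,"y": 0,"z": 0.0005,"fingers": 0.3}]'

```text
time: 15.48
ee_pos: [0.529, -0.128, 0.1197]
eef_rot: [0.682, 0.731, 0.0, 0.0]
ft_force: [-1.0, 0.9, 7.3]
width: 0.0432
```

Request:
drive_tool --plan '[{"rx": 0,"ry": 0,"rz": 0,"x": 0,"y": 0,"z": 0.0005,"fingers": 0.3},{"rx": 0,"ry": 0,"rz": 0,"x": 0,"y": 0,"z": 0.0005,"fingers": 0.3}]'

```text
time: 15.72
ee_pos: [0.5291, -0.128, 0.1196]
eef_rot: [0.682, 0.731, 0.0, 0.0]
ft_force: [-1.8, 0.7, 12.0]
width: 0.0431
```

Request:
drive_tool --plan '[{"rx": 0,"ry": 0,"rz": 0,"x": 0,"y": 0,"z": -0.0005,"fingers": 0.3},{"rx": 0,"ry": 0,"rz": 0,"x": 0,"y": 0,"z": -0.0005,"fingers": 0.65},{"rx": 0,"ry": 0,"rz": 0,"x": 0,"y": 0,"z": -0.0005,"fingers": 0.65},{"rx": 0,"ry": 0,"rz": 0,"x": 0,"y": 0,"z": -0.0005,"fingers": 0.65}]'

```text
time: 16.23
ee_pos: [0.5284, -0.128, 0.1188]
eef_rot: [0.682, 0.731, -0.0, -0.0]
ft_force: [-0.5, 0.4, -0.5]
width: 0.0559
```

```bash
python3 look.py w14 160
```

```text
16.225 [ 0.5284 -0.128   0.1188] [-0.5121  0.3779 -0.4817] [-0.0411 -0.0903  0.0322] 0.05594361494064354 [[-0.0698  0.9976  0.0003]
 [ 0.9976  0.0698 -0.001 ]]
```

View pics/w14.png

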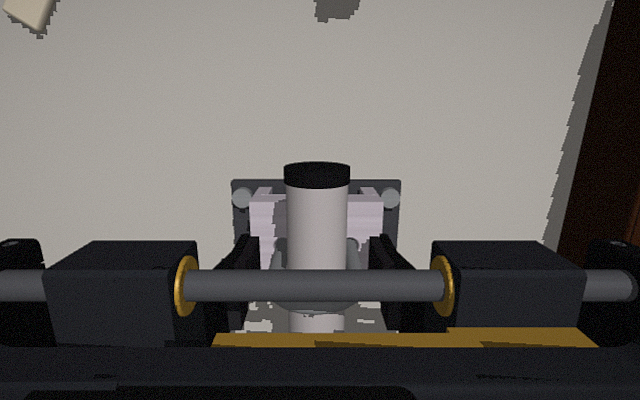

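Request:
drive_tool --plan '[{"rx": 0,"ry": 0,"rz": 0,"x": 0,"y": 0,"z": -0.03,"fingers": 0.65},{"rx": 0,"ry": 0,"rz": 0,"x": 0,"y": 0,"z": -0.08,"fingers": 0.65},{"rx": 0,"ry": 0,"rz": 0,"x": -0.03,"y": 0,"z": -0.12,"fingers": 0.3},{"rx": 0,"ry": 0,"rz": 0,"x": -0.065,"y": 0,"z": -0.12,"fingers": 0},{"rx": 0,"ry": 0,"rz": 0,"x": -0.065,"y": 0,"z": -0.12,"fingers": 0},{"rx": 0,"ry": 0,"rz": 0,"x": -0.065,"y": 0,"z": -0.12,"fingers": 0},{"rx": 0,"ry": 0,"rz": 0,"x": -0.065,"y": 0,"z": -0.12,"fingers": 0}]'

```text
time: 17.15
ee_pos: [0.5334, -0.1915, 0.239]
eef_rot: [0.681, 0.732, 0.0, -0.0]
ft_force: [0.8, 0.2, -0.7]
width: 0.0143
```

```bash
python3 look.py w15 90; python3 - <<'E'
from h import *
c=snap('scene','s3.png')
a=cv2.imread('pics/s3.png')[130:230,180:300]; cv2.imwrite('pics/s3z.png',cv2.resize(a,None,fx=5,fy=5,interpolation=2))
E
```

```text
17.15 [ 0.5334 -0.1915  0.239 ] [ 0.7616  0.2023 -0.6667] [-0.0301 -0.1018  0.0228] 0.014346555013522555 [[-0.0716  0.9974  0.0006]
 [ 0.9974  0.0716 -0.0004]]
```

View pics/w15.png

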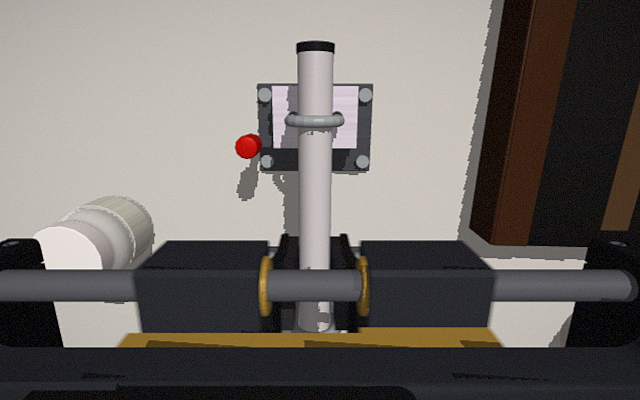

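View pics/s3z.png

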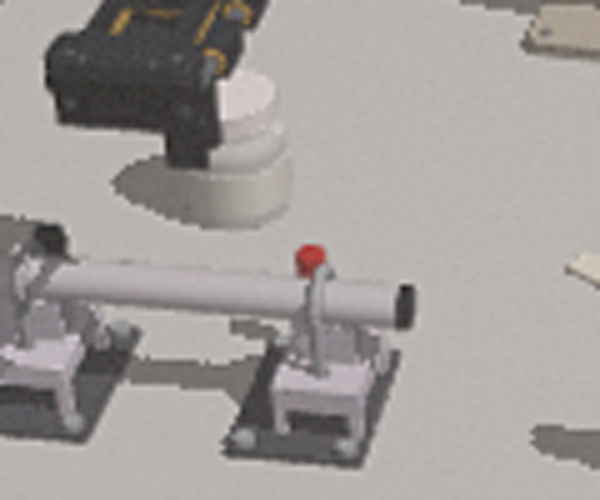

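View pics/w15z.png

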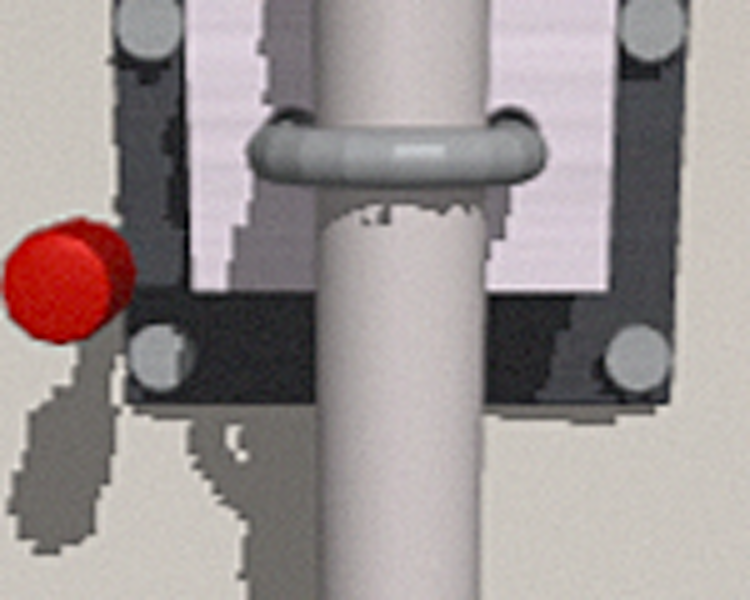

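```bash
python3 - <<'E'
from h import *
c=dict(np.load('pics/w15.npz')); K=c['camera_matrix']; P=cloud(c)
def onz(u,v,z):
    d=rot(c)@np.array([(u-K[0,2])/K[0,0],(v-K[1,2])/K[1,1],1]); return c['xyz']+d*(z-c['xyz'][2])/d[2]
f=lambda a,b:(235+a/5,90+b/5)
print('knob',onz(*f(57,289),.073),'z',np.median(P[145:150,243:250,2]))
print('crown z',P[116:124,308:322,2].max(0),'tube z',np.median(P[60:80,312:320,2]),np.median(P[150:190,312:320,2]))
print(onz(*f(248,155),.076),onz(*f(547,155),.076))
E
```

```text
knob [ 0.4807 -0.1521  0.073 ] z 0.07334407064123089
crown z [0.0988 0.0991 0.0992 0.0996 0.0982 0.0995 0.0987 0.3319 0.0993 0.0982
 0.099  0.0985 0.0982 0.0982] tube z 0.09025730614812366 0.09021304901936632
[ 0.5086 -0.1303  0.076 ] [ 0.552  -0.1272  0.076 ]
```

Request:
drive_tool --plan '[{"rx": 0,"ry": 0,"rz": 0,"x": 0.011,"y": -0.04,"z": 0,"fingers": 0},{"rx": 0,"ry": 0,"rz": 0,"x": 0.011,"y": -0.05,"z": 0.0,"fingers": 0},{"rx": 0,"ry": 0,"rz": 0,"x": 0.011,"y": -0.05,"z": 0.04,"fingers": 0},{"rx": 0,"ry": 0,"rz": 0,"x": 0.011,"y": -0.05,"z": 0.08,"fingers": 0},{"rx": 0,"ry": 0,"rz": 0,"x": 0.011,"y": -0.05,"z": 0.112,"fingers": 0},{"rx": 0,"ry": 0,"rz": 0,"x": 0.011,"y": -0.05,"z": 0.112,"fingers": 0},{"rx": 0,"ry": 0,"rz": 0,"x": 0.011,"y": -0.05,"z": 0.112,"fingers": 0}]'

```text
time: 18.12
ee_pos: [0.4836, -0.1854, 0.1286]
eef_rot: [0.682, 0.732, 0.0, 0.001]
ft_force: [-0.4, -0.1, -0.0]
width: 0.0004
```

```bash
python3 look.py w16 160; python3 - <<'E'
from h import *
c=snap('scene','s4.png')
a=cv2.imread('pics/s4.png')[130:230,180:300]; cv2.imwrite('pics/s4z.png',cv2.resize(a,None,fx=5,fy=5,interpolation=2))
E
```

```text
18.125 [ 0.4836 -0.1854  0.1286] [-0.3792 -0.1224 -0.039 ] [ 0.0363 -0.1124  0.0047] 0.00038401292770859894 [[-0.0702  0.9975 -0.0006]
 [ 0.9975  0.0702  0.0015]]
```

View pics/w16.png

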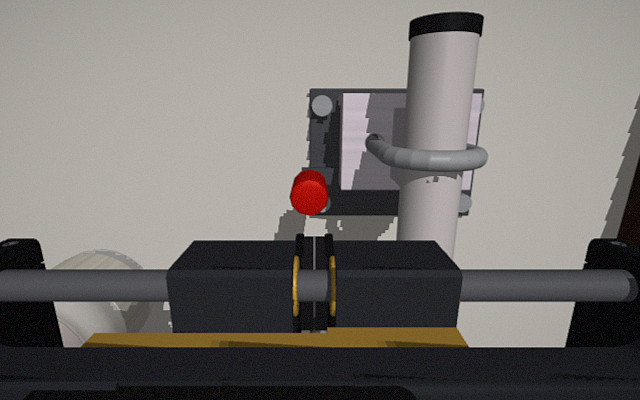

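View pics/s4z.png

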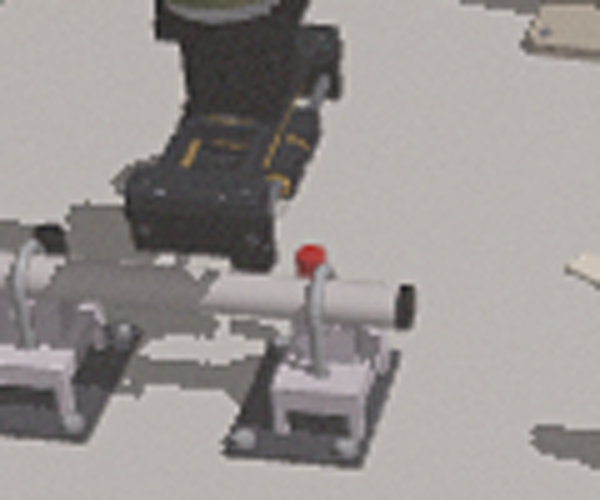

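Request:
drive_tool --plan '[{"rx": 0,"ry": 0,"rz": 0,"x": 0.006,"y": 0,"z": 0,"fingers": 0},{"rx": 0,"ry": 0,"rz": 0,"x": 0.011,"y": 0,"z": 0,"fingers": 0},{"rx": 0,"ry": 0,"rz": 0,"x": 0.014,"y": 0,"z": 0,"fingers": 0},{"rx": 0,"ry": 0,"rz": 0,"x": 0.017,"y": 0,"z": 0,"fingers": 0},{"rx": 0,"ry": 0,"rz": 0,"x": 0.02,"y": 0,"z": 0,"fingers": 0}]'

```text
time: 18.85
ee_pos: [0.4815, -0.1658, 0.1275]
eef_rot: [0.682, 0.731, -0.0, 0.001]
ft_force: [0.3, -3.5, 1.0]
width: 0.0004
```

```bash
python3 look.py w17 160
```

```text
18.85 [ 0.4815 -0.1658  0.1275] [ 0.2526 -3.4532  0.9588] [-0.7505 -0.275  -0.0384] 0.00043374110932687456 [[-0.0694  0.9976 -0.0008]
 [ 0.9976  0.0694  0.0006]]
```

View pics/w17.png

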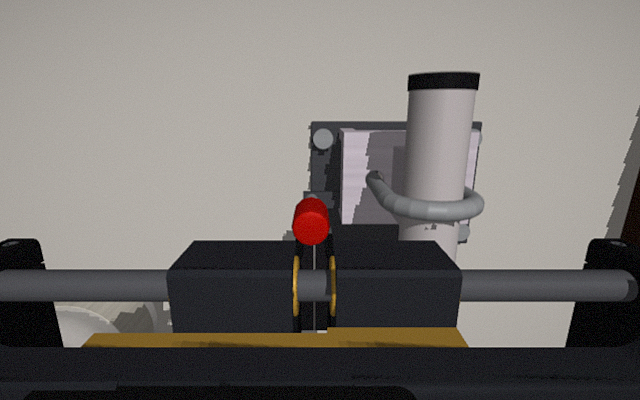

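Request:
drive_tool --plan '[{"rx": 0,"ry": 0,"rz": 0,"x": 0.002,"y": 0,"z": 0,"fingers": 0},{"rx": 0,"ry": 0,"rz": 0,"x": 0.004,"y": 0,"z": 0,"fingers": 0},{"rx": 0,"ry": 0,"rz": 0,"x": 0.006,"y": 0,"z": 0,"fingers": 0}]'

```text
time: 19.27
ee_pos: [0.4809, -0.1593, 0.1273]
eef_rot: [0.682, 0.731, -0.0, 0.0]
ft_force: [-0.0, -3.0, 1.9]
width: 0.0005
```

Request:
drive_tool --plan '[{"rx": 0,"ry": 0,"rz": 0,"x": 0.001,"y": 0,"z": 0,"fingers": 0},{"rx": 0,"ry": 0,"rz": 0,"x": 0.002,"y": 0,"z": 0,"fingers": 0}]'

```text
time: 19.52
ee_pos: [0.4807, -0.1574, 0.1273]
eef_rot: [0.682, 0.731, -0.0, 0.0]
ft_force: [-1.0, -2.4, 2.5]
width: 0.0008
```

Request:
drive_tool --plan '[{"rx": 0,"ry": 0,"rz": 0,"x": 0.001,"y": 0,"z": 0,"fingers": 0},{"rx": 0,"ry": 0,"rz": 0,"x": 0.002,"y": 0,"z": 0,"fingers": 0}]'

```text
time: 19.77
ee_pos: [0.4806, -0.1554, 0.1272]
eef_rot: [0.682, 0.731, -0.0, 0.0]
ft_force: [0.2, -2.7, 1.3]
width: 0.0007
```

Request:
drive_tool --plan '[{"rx": 0,"ry": 0,"rz": 0,"x": 0.001,"y": 0,"z": 0,"fingers": 0},{"rx": 0,"ry": 0,"rz": 0,"x": 0.001,"y": 0,"z": 0,"fingers": 0}]'

```text
time: 20.02
ee_pos: [0.4805, -0.1544, 0.1272]
eef_rot: [0.682, 0.731, -0.0, 0.0]
ft_force: [-0.3, -2.5, 2.5]
width: 0.0005
```

Request:
drive_tool --plan '[{"rx": 0,"ry": 0,"rz": 0,"x": 0.001,"y": 0,"z": 0,"fingers": 0},{"rx": 0,"ry": 0,"rz": 0,"x": 0.001,"y": 0,"z": 0,"fingers": 0}]'

```text
time: 20.27
ee_pos: [0.4805, -0.1541, 0.1273]
eef_rot: [0.682, 0.731, -0.0, 0.0]
ft_force: [-0.2, -5.6, 0.8]
width: 0.0006
```

Request:
drive_tool --plan '[{"rx": 0,"ry": 0,"rz": 0,"x": 0.001,"y": 0,"z": 0,"fingers": 0},{"rx": 0,"ry": 0,"rz": 0,"x": 0.001,"y": 0,"z": 0,"fingers": 0}]'

```text
time: 20.52
ee_pos: [0.4804, -0.1539, 0.1274]
eef_rot: [0.682, 0.731, -0.0, 0.001]
ft_force: [1.3, -7.4, -0.1]
width: 0.0003
```

Request:
drive_tool --plan '[{"rx": 0,"ry": 0,"rz": 0,"x": 0.0015,"y": 0,"z": 0,"fingers": 0},{"rx": 0,"ry": 0,"rz": 0,"x": 0.0015,"y": 0,"z": 0,"fingers": 0}]'

```text
time: 20.78
ee_pos: [0.4803, -0.1535, 0.1275]
eef_rot: [0.683, 0.731, -0.001, 0.002]
ft_force: [1.6, -12.8, -1.4]
width: 0.0001
```

```bash
python3 look.py w18 160
```

```text
20.775 [ 0.4803 -0.1535  0.1275] [  1.6302 -12.764   -1.3503] [-2.9405 -0.5472  0.0396] 0.00011487459026193248 [[-0.068   0.9977 -0.0034]
 [ 0.9977  0.068   0.0008]]
```

View pics/w18.png

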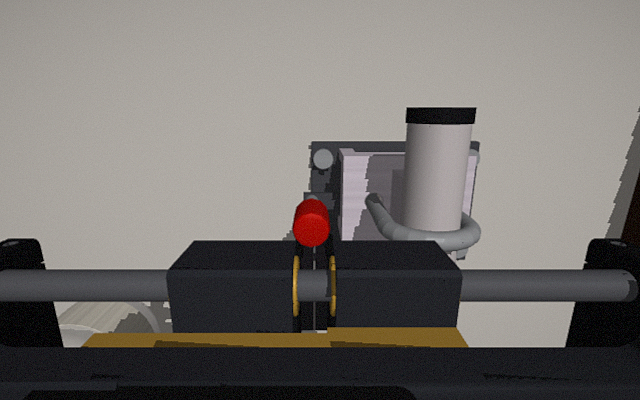

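Stopped firmly; now back off, rise and measure the knob.

Request:
drive_tool --plan '[{"rx": 0,"ry": 0,"rz": 0,"x": -0.01,"y": 0,"z": 0,"fingers": 0},{"rx": 0,"ry": 0,"rz": 0,"x": -0.03,"y": 0,"z": 0,"fingers": 0},{"rx": 0,"ry": 0,"rz": 0,"x": -0.035,"y": 0,"z": -0.04,"fingers": 0},{"rx": 0,"ry": 0,"rz": 0,"x": -0.035,"y": 0.02,"z": -0.09,"fingers": 0},{"rx": 0,"ry": 0,"rz": 0,"x": -0.035,"y": 0.05,"z": -0.11,"fingers": 0},{"rx": 0,"ry": 0,"rz": 0,"x": -0.035,"y": 0.05,"z": -0.11,"fingers": 0},{"rx": 0,"ry": 0,"rz": 0,"x": -0.035,"y": 0.05,"z": -0.11,"fingers": 0},{"rx": 0,"ry": 0,"rz": 0,"x": -0.035,"y": 0.05,"z": -0.11,"fingers": 0}]'

```text
time: 21.82
ee_pos: [0.5315, -0.1827, 0.2361]
eef_rot: [0.682, 0.731, -0.001, -0.001]
ft_force: [-0.2, -0.8, -0.3]
width: 0.0002
```

```bash
python3 look.py w19 90; python3 - <<'E'
from h import *
c=dict(np.load('pics/w19.npz')); K=c['camera_matrix']; P=cloud(c); col=c['color'].astype(int)
def onz(u,v,z):
    d=rot(c)@np.array([(u-K[0,2])/K[0,0],(v-K[1,2])/K[1,1],1]); return c['xyz']+d*(z-c['xyz'][2])/d[2]
m=(col[...,0]>110)&(col[...,1]<50)&(abs(P[...,2]-.073)<.006); v,u=np.where(m); print(u.mean(),v.mean(),onz(u.mean(),v.mean(),.073))
c0=dict(np.load('pics/w15.npz'));P0=cloud(c0);k=c0['color'].astype(int);m0=(k[...,0]>110)&(k[...,1]<50)&(abs(P0[...,2]-.073)<.006);v,u=np.where(m0);c=c0;print(onz(u.mean(),v.mean(),.073))
m=(abs(P[...,0]-.53)<.004)&(abs(P[...,1]+.128)<.006); print('crown',np.percentile(P[m][:,2],[50,95]))
E
```

```text
21.825 [ 0.5315 -0.1827  0.2361] [-0.2311 -0.7607 -0.3255] [-0.0089 -0.0767 -0.0353] 0.00019148125010881925 [[-0.0694  0.9976  0.0007]
 [ 0.9976  0.0694 -0.0021]]
246.773631840796 136.7810945273632 [ 0.4793 -0.1347  0.073 ]
[ 0.4806 -0.1513  0.073 ]
crown [0.0968 0.099 ]
```

View pics/w19.png

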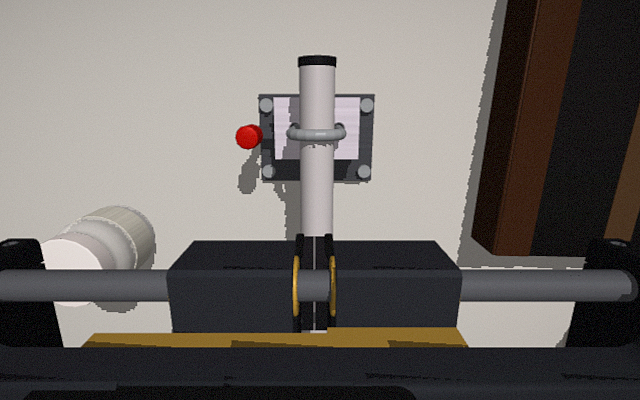

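```bash
python3 - <<'E'
from h import *
c=snap('top','t2.png'); a=np.load('pics/top0.npz')
for n,(x0,x1,y0,y1) in dict(bar=(200,330,180,240),book=(335,445,80,158),mar=(130,245,250,345),fold=(300,362,245,285),jar=(430,475,272,310),wt=(265,312,122,152)).items():
    print(n,np.abs(c['color'][y0:y1,x0:x1].astype(int)-a['color'][y0:y1,x0:x1]).mean().round(1))
s=monitor.read_state(); print(s['ft_force'],np.abs(s['joint_vel']).max())
E
```

```text
bar 6.0
book 2.7
mar 3.8
fold 5.8
jar 6.3
wt 2.9
[-0.3766 -0.1705 -0.2434] 0.005492683312299785
```

View pics/t2.png

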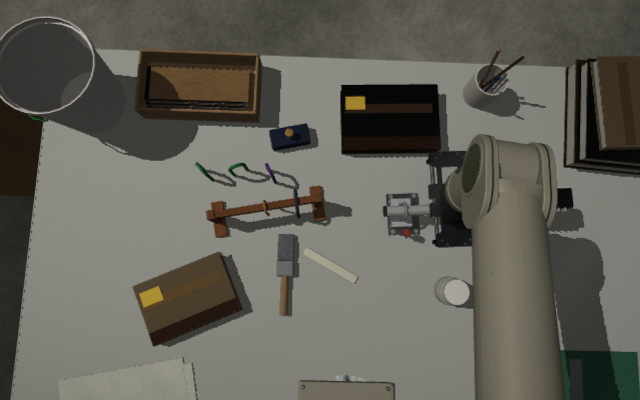

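The top view shows the brass and dark U-bolts still on the bar at about (265,208) and (296,204). The bystanders look unmoved, and the bright bolt is in the clamp at about (402,212).

```bash
python3 -c "
from bench import workorder
print(workorder.close_job())"
```

```text
the job is handed in; nothing more can be done
None
```

The bright U-bolt is home astride the boom, and the locking slide is across. I handed the job in at about 22 s of the 64 s allowed; no verdict was reported.

**What I did**
- I took the U-bolt off the wooden bar and used the wrist camera to line its legs up with the saddle's holes. The holes sit about 8–11 mm towards the free end from the middle of the foot.
- I pressed the U-bolt down against a drag of about 4–6 N. It met the tube at the expected height, and I stopped at about 12 N.
- I then pushed the red knob with closed fingers at about 3 N until it stopped. I leaned on the stop to about 13 N to be sure, then backed off and rose clear.

**Last checks**
- **Fit:** the crown stands about 8.5–9 mm above the tube top, where 8 mm is nominal.
- **Slide:** the knob moved about 16.6 mm and stayed there after I backed off.
- **Contact:** the robot was clear and nearly still, with no contact force.
- **Surroundings:** the other U-bolts and the bystanders look unmoved in the top view.

No check failed. My first move call was refused because its rows left out some fields, so nothing moved. The arm's steady position wandered by 1–2 mm, which I corrected from the pictures before inserting the U-bolt.

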